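Turn a carrier of culture dishes upside down for incubation

ROBOT

A 7-joint arm with a two-finger parallel gripper is mounted at the origin on a cart in front of the work surface, level with it; the furniture and walls round the work are solid. World frame = base frame: x ahead of the robot, y to its left, z up, the work surface at z = 0. Lengths are in m, angles in rad, forces in N, time in s.
With the tool pointing down it reaches from about 0.35 to 0.9 m from the base axis. Payload 8.1 kg.
Tool frame: the origin (TCP) lies at the very end of the fingers, on their centre line; the grasp point (between the pads) lies 19 mm behind it (env.grip_point_offset is the z of the grasp point in the tool frame, in m); z points along the fingers, y is the direction in which the jaws open and shut (so a half turn about z gives the same grasp; the last joint's range is limited). The gripper opens to 92 mm and grips with 3 to 60 N. Pads are 19 mm wide; open, the fingers measure 130 mm over their backs; the gripper's body (75 mm by 190 mm) begins 47 mm behind the grasp point.
Start: joints at [1.041, 0.434, 0.025, 1.573, -0.012, 1.134, -0.075], TCP at [0.259, -0.569, 0.227] pointing down, gripper open.
Joint ranges: [-2.62, 2.62], [-0.44, 2.09], [-1.27, 1.32], [0.08, 2.57], [-1.32, 4.46], [0.12, 2], [-2.74, 2.74]. Speed limits (rad/s): [2.22, 2.22, 3.01, 3.01, 3.14, 3.14, 3.14].

INTERFACE

Orientations are given as a unit quaternion [x, y, z, w].
In Python, from plant import status, viewer, job, env gives the robot as it stands.
- The arm moves only by the tool drive_tool, never from a script. Its arguments are lists of equal length, an entry for each row: "gripper": the gripper command: -1 is shut, 1 is fully open, values between are in proportion; "offset": the shift along the tool's x, y, z in cm, a list of three; "turn": the turn, a rotation vector about the tool's x, y, z in degrees, a list of three. A call has 1 to 5 rows; each row shifts and turns the commanded pose from where the row before left it, along the tool's axes as they then stand; what a row does not reach is not made up. A row lasts 1/10 s, in which the tool goes at most 50 mm and 8.59 degrees, less where a joint would pass 70% of its speed; a pose out of reach is approached as far as the arm can. A call with a gripper value outside its range is refused whole. The fingers move at their own pace and stop on an object; "force" is the grip in N (left out, the last holds). Time passes only in rows, so rows that do not move let the fingers close. It gives the time, the measured TCP pose, the force and the opening at its end, in the units of the state.
- status.get_state(): the state, without advancing time (a new reading comes with each control period).
- viewer.get_image(name): name is "scene" or "top"; returns a dict with "image" (420x560x3 uint8, blue, green, red), "K" (3x3 intrinsics, pixels), "k1" (the pictures are not rectified: a ray, as slopes to the right and down, at radius r is drawn at 1 + k1 r^2 times it, then the intrinsics apply), "rvec" (rotation vector, rad) and "tvec" (3), from world to camera coordinates, as OpenCV has them. Camera axes: x right, y down, z forward; pixel columns grow to the right and rows downward; lengths in m; the calibration is good to about 2 mm. A picture is of the moment at which its call begins. There is no depth.
- job.sign_off(): hands the job in, once; it reports no verdict.
The state is a dict: "clock": time; "joint_pos": joint angles; "dq": joint speeds; "tau": joint torques, N m; "ee_pos": TCP position; "ee_rot": TCP orientation; "contact_force": force on the tool from outside, world axes, zero at the start; "ft_torque": the same for the moment, N m; "opening": finger opening in m.
Only numpy, scipy, OpenCV 4.12 (cv2) and the standard library are available. Lean on these libraries where they do the work, as an engineer would, in place of code of your own. Each camera call takes 0.05 s, during which the arm holds its last target.

TASK

The culture dishes in the carrier stand lid up and must go into the incubator upside down. Cap their carrier with the empty spare carrier that lies mouth down beside it, turn the two over together, shut mouth to mouth, so that the dishes end up lid down in the spare, and stand that on the worktop; do not let the pair topple over or fall. Then lift the emptied carrier off, set it down mouth down on the worktop clear of the other, leave every dish lying flat in its pocket, and do not disturb the bottles or the tape roll.

Things in the scene. Friction and masses are not known exactly. Their poses are not given: they have to be found in the camera images.
- carrier_full_mid (a point): Full carrier: grey plastic tray 134 long (its y) x 68 wide (x) x 26 mm high (z), flat upright sides, about 65 g. Mouth on +z. The point is its very middle, 13 mm from rim and underside. At the start it stands mouth up, on the left or right, long side roughly left-right. Two pockets side by side along y, centres 33 mm off the middle, hold two stacks of two lidded dishes (tops 13.4 mm above the rim).
- carrier_full: The full carrier again; origin at the centre of its underside, same axes. Walls 3.2 mm; pockets 62 x 62 mm, 14.8 mm deep, a low rib between them, a finger notch in each end wall. Keep the arm clear of the tall machine behind on the left (from x 0.46 m, y 0.24 m outward) and the lower one on the right (from x 0.44 m, y -0.42 m outward).
- carrier_spare_mid (a point): Empty spare carrier, the same in shape, size and weight; the point is its very middle, mouth on +z. At the start it lies mouth down (z axis down) on the worktop on the other side, long side roughly left-right. Its pockets fit over the dish stacks; rims together, the pair is a closed block 134 x 68 x 52 mm, seam at half height, that stands stably flat or on a 68 x 52 mm end.
- carrier_spare: The spare carrier again; origin at the centre of its underside, same axes. Shut on the full one it leaves the dishes 1.5 mm of free height and about 2 mm of play all round.
- dish_a_mid (a point): Round lidded culture dish, 58 mm across, 14 mm high, 18 g, lid and dish one piece; lower dish of the stack in the -y pocket of the full carrier at the start. This point is its middle; its z axis points out of the lid (up at the start, down when the dish is inverted). About 2 mm of play all round in the pocket.
- dish_b_mid (a point): Round lidded culture dish, 58 mm across, 14 mm high, 18 g, lid and dish one piece; upper dish of the stack in the -y pocket at the start. This point is its middle; its z axis points out of the lid (up at the start, down when the dish is inverted). About 2 mm of play all round in the pocket.
- dish_c_mid (a point): Round lidded culture dish, 58 mm across, 14 mm high, 18 g, lid and dish one piece; lower dish of the stack in the +y pocket at the start. This point is its middle; its z axis points out of the lid (up at the start, down when the dish is inverted). About 2 mm of play all round in the pocket.
- dish_d_mid (a point): Round lidded culture dish, 58 mm across, 14 mm high, 18 g, lid and dish one piece; upper dish of the stack in the +y pocket at the start. This point is its middle; its z axis points out of the lid (up at the start, down when the dish is inverted). About 2 mm of play all round in the pocket.
- reagent_a: Bystander: brown reagent bottle with a dark screw cap, 64 mm across, 103 mm high, behind the work on the right; origin at the centre of its foot.
- wash_bottle: Bystander: wash bottle with bent spout, 68 mm body, 207 mm high, behind the work on the left; origin near the centre of its foot.
- tape_roll: Bystander: roll of label tape lying flat, 73 mm across, 19 mm high, behind the middle of the work; origin at the centre of its underside.
Things that resemble listed ones, but are neither listed nor needed, are in the scene too. Leave any brown look-alike of the part that bears dish_b_mid alone.

How it is judged:
On the way, in this order (a step that is already met when the one before it is completed fails the run):
1. the spare carrier sits mouth down on the full one, rims together, dishes inside, before anything is turned (x of carrier_spare_mid in the frame of carrier_full_mid between -0.005 and 0.005 m and y of carrier_spare_mid in the frame of carrier_full_mid between -0.005 and 0.005 m and z of carrier_spare_mid in the frame of carrier_full_mid between 0.023 and 0.029 m and angle between the z axis of carrier_full_mid and the z axis of carrier_spare_mid, either way round below 0.1 rad and angle between the y axis of carrier_full_mid and the y axis of carrier_spare_mid, either way round below 0.1 rad and angle between carrier_full_mid's own z axis and vertical below 0.15 rad and distance between each of dish_a_mid, dish_b_mid, dish_c_mid, dish_d_mid and carrier_full_mid below 0.046 m), for 0.2 s.
2. the two carriers, still shut mouth to mouth with the dishes inside, are turned up on end or further together (x of carrier_spare_mid in the frame of carrier_full_mid between -0.005 and 0.005 m and y of carrier_spare_mid in the frame of carrier_full_mid between -0.005 and 0.005 m and z of carrier_spare_mid in the frame of carrier_full_mid between 0.023 and 0.029 m and angle between the z axis of carrier_full_mid and the z axis of carrier_spare_mid, either way round below 0.1 rad and angle between the y axis of carrier_full_mid and the y axis of carrier_spare_mid, either way round below 0.1 rad and angle between carrier_full_mid's own z axis and vertical above 1.45 rad and distance between each of dish_a_mid, dish_b_mid, dish_c_mid, dish_d_mid and carrier_full_mid below 0.046 m), for 0.1 s.
3. the closed pair stands upside down on the worktop, the spare underneath, dishes inside (x of carrier_spare_mid in the frame of carrier_full_mid between -0.005 and 0.005 m and y of carrier_spare_mid in the frame of carrier_full_mid between -0.005 and 0.005 m and z of carrier_spare_mid in the frame of carrier_full_mid between 0.023 and 0.029 m and angle between the z axis of carrier_full_mid and the z axis of carrier_spare_mid, either way round below 0.1 rad and angle between the y axis of carrier_full_mid and the y axis of carrier_spare_mid, either way round below 0.1 rad and angle between carrier_full_mid's own z axis and vertical above 3 rad and height (world z) of carrier_spare_mid below 0.016 m and distance between each of dish_a_mid, dish_b_mid, dish_c_mid, dish_d_mid and carrier_full_mid below 0.046 m), for 0.2 s.
At the end, for the whole second after the job is handed in: The spare carrier stands mouth up flat on the worktop with all four dishes lid down in its two pockets (each dish within 8 degrees of level); the emptied carrier lies mouth down flat on the worktop, its centre at least 70 mm from the other's; both are released and at rest (angle between carrier_spare_mid's own z axis and vertical below 0.08 rad and height (world z) of carrier_spare_mid between 0.01 and 0.016 m and angle between carrier_full_mid's own z axis and vertical above 3.06 rad and height (world z) of carrier_full_mid between 0.01 and 0.016 m and horizontal distance between carrier_full_mid and carrier_spare_mid above 0.07 m and angle between each of dish_a_mid, dish_b_mid, dish_c_mid, dish_d_mid's own z axis and vertical above 3 rad and horizontal distance between each of dish_a_mid, dish_b_mid, dish_c_mid, dish_d_mid and carrier_spare_mid below 0.042 m and z of dish_a_mid in the frame of carrier_spare_mid between -0.001 and 0.026 m and z of dish_b_mid in the frame of carrier_spare_mid between -0.001 and 0.026 m and z of dish_c_mid in the frame of carrier_spare_mid between -0.001 and 0.026 m and z of dish_d_mid in the frame of carrier_spare_mid between -0.001 and 0.026 m and linear speed of each of carrier_full, carrier_spare below 0.02 m/s); the robot touches nothing.
It fails at once if a carrier topples or falls over (turning faster than 8 rad/s) (angular speed of any of carrier_full, carrier_spare above 8 rad/s).
It fails at once if a bottle or the tape roll is moved by more than 30 mm (distance of any of reagent_a, wash_bottle, tape_roll from where it was at the start of the episode above 0.03 m).
It also fails if it takes over 72 s, if anything falls off the work surface, if the arm or the gripper's body presses on something with over 40 N, if the wrist force passes 120 N, or if a joint passes its speed limit or range.

## Working session

There is one attempt and no reset: what is moved stays moved. The work goes in short steps, Python scripts to look and compute and a tool call to move; the robot and the scene stay as the last step left them, time stands still between calls to the robot, and variables do not carry over. Pictures are saved under pics/ and viewed, and the job is handed in when it is done.

Besides the shell and the picture viewer there is one more tool, called after ">>>" as name(argument=value, ...) on one line, values as JSON. drive_tool: Moves the arm, as the interface text tells. Its arguments: {"type":"object","properties":{"gripper":{"type":"array","items":{"type":"number"}},"offset":{"type":"array","items":{"type":"array","items":{"type":"number"}}},"turn":{"type":"array","items":{"type":"array","items":{"type":"number"}}},"force":{"type":"number"}},"required":["gripper","offset","turn"]}

```bash
ls -la; mkdir -p pics; python3 - <<'E'
from plant import status, viewer, job, env
import cv2
print(status.get_state()); print([a for a in dir(env) if a[0]!='_'], env.grip_point_offset)
for n in ["scene","top"]:
    d=viewer.get_image(n); cv2.imwrite(f"pics/{n}0.png",d["image"]); print(n,d["K"],d["k1"],d["rvec"],d["tvec"])
E
```

```text
total 12
drwxr-xr-x  3 agent agent 4096 Dec  6 23:59 .
drwxr-xr-x 23 root  root  4096 Dec  6 23:59 ..
drwxr-xr-x  2 agent agent 4096 Dec  6 23:59 pics
{'clock': 0.0, 'joint_pos': array([ 1.04139865,  0.43524574,  0.02495483,  1.57412995, -0.01158935,
        1.13398031, -0.07510057]), 'dq': array([-0.00101644, -0.0011364 ,  0.0004147 ,  0.00109584,  0.00070253,
       -0.00050223,  0.00013996]), 'tau': array([ 7.74530308e-04, -6.67851305e+01,  9.84709673e-01, -3.14457500e+01,
       -6.07560785e-02,  4.28892660e-02,  1.28191700e-04]), 'ee_pos': array([ 0.25845894, -0.56847781,  0.22591792]), 'ee_rot': array([ 9.77321693e-01,  2.11758481e-01, -2.43496669e-04, -7.71793086e-04]), 'contact_force': array([ 0.02556633, -0.90716141,  0.2833543 ]), 'ft_torque': array([-0.00622139, -0.03870516, -0.00555843]), 'opening': 0.09162942125877807}
['Unreachable', 'grip_point_offset'] -0.0188
scene [[401.57417004   0.         275.10259076]
 [  0.         401.57417004 205.02775957]
 [  0.           0.           1.        ]] 0.025234908304639172 [ 1.09638626 -2.29704909  1.08002881] [0.28541464 0.34393907 0.52656858]
top [[388.92951254   0.         276.81152542]
 [  0.         388.92951254 208.19413127]
 [  0.           0.           1.        ]] -0.03397922944933057 [ 1.98642496 -2.22692354  0.23676006] [-0.00256068  0.55082931  0.77769139]
```

View pics/scene0.png

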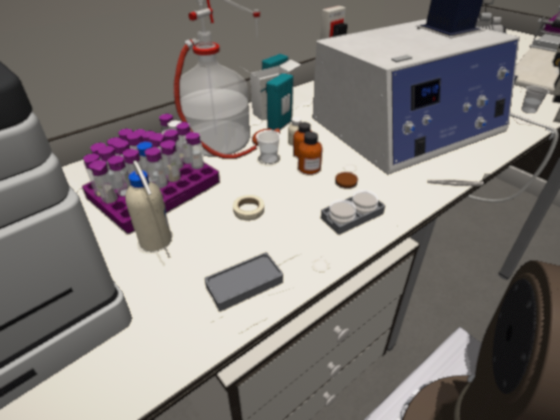

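View pics/top0.png

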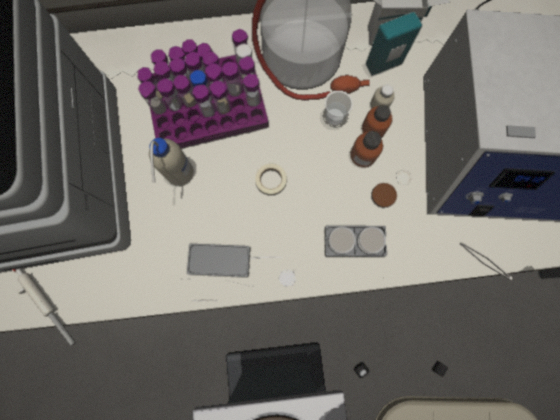

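The spare (plain underside up) is at top px (219,261) and scene px (244,281). The full carrier with two pale lids is at top (356,241) and scene (353,212). The brown disc look-alike is at top (384,194) and scene (346,180), and I'll leave it alone. Next I'll crop in to check the choice and measure.

```bash
python3 - <<'E'
import cv2,numpy as np
t=cv2.imread("pics/top0.png"); s=cv2.imread("pics/scene0.png")
a=cv2.resize(t[220:300,170:410],None,fx=3.3,fy=3.3,interpolation=cv2.INTER_CUBIC)
b=cv2.resize(s[170:320,190:400],None,fx=2,fy=2,interpolation=cv2.INTER_CUBIC)
b=cv2.copyMakeBorder(b,0,0,0,a.shape[1]-b.shape[1],cv2.BORDER_CONSTANT)
cv2.imwrite("pics/crop0.png",np.vstack([a,b]))
E
```

```text
(no output)
```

View pics/crop0.png

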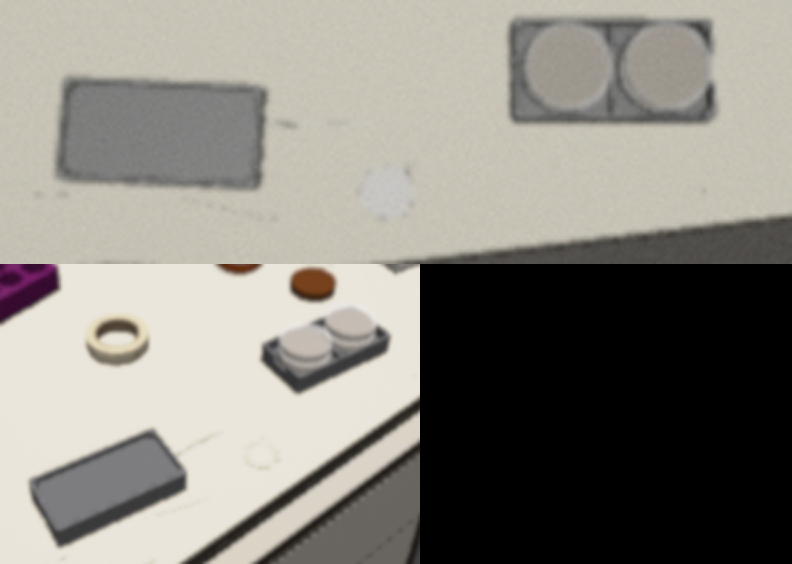

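The crop confirms the choice: the plain grey block is the spare, and the grey tray with two pale lids is the full carrier. Now for the measurement.

```bash
cat > h.py <<'E'
import cv2,numpy as np
from plant import status, viewer, env
from scipy.spatial.transform import Rotation as R
def get(n,save=None):
    d=viewer.get_image(n)
    if save: cv2.imwrite(save,d["image"])
    return d
def cam(d):
    Rm=cv2.Rodrigues(np.array(d["rvec"],float))[0]; t=np.array(d["tvec"],float).reshape(3)
    return Rm,t,-Rm.T@t
def rays(d,px):
    u=cv2.undistortPoints(np.array(px,np.float64).reshape(-1,1,2),d["K"],np.array([d["k1"],0,0,0,0.])).reshape(-1,2)
    Rm,t,c=cam(d); v=np.c_[u,np.ones(len(u))]@Rm
    return c,v/np.linalg.norm(v,axis=1)[:,None]
def plane(d,px,z):
    c,v=rays(d,px); return c+v*((z-c[2])/v[:,2])[:,None]
def proj(d,P):
    return cv2.projectPoints(np.array(P,float).reshape(-1,1,3),np.array(d["rvec"],float),np.array(d["tvec"],float),d["K"],np.array([d["k1"],0,0,0,0.]))[0].reshape(-1,2)
def tri(d1,p1,d2,p2):
    c1,v1=rays(d1,p1);c2,v2=rays(d2,p2);out=[]
    for a,b in zip(v1,v2):
        A=np.c_[a,-b]; s=np.linalg.lstsq(A,c2-c1,rcond=None)[0]
        p,q=c1+a*s[0],c2+b*s[1]; out.append(np.r_[(p+q)/2,np.linalg.norm(p-q)])
    return np.array(out)
E
python3 - <<'E'
from h import *
dt=get("top");ds=get("scene")
print(cam(dt)[2],cam(ds)[2])
np.set_printoptions(precision=4,suppress=True)
for name,(x0,y0,x1,y1) in dict(spare=(180,235,258,285),full=(316,216,395,266)).items():
    im=dt["image"]; g=cv2.resize(im[y0:y1,x0:x1],None,fx=4,fy=4,interpolation=cv2.INTER_CUBIC)
    gray=cv2.cvtColor(g,cv2.COLOR_BGR2GRAY); th,m=cv2.threshold(gray,0,255,cv2.THRESH_BINARY_INV+cv2.THRESH_OTSU)
    c=max(cv2.findContours(m,cv2.RETR_EXTERNAL,cv2.CHAIN_APPROX_NONE)[0],key=cv2.contourArea)
    c=cv2.convexHull(c); r=cv2.minAreaRect(c); b=cv2.boxPoints(r)
    px=(b+0.5)/4-0.5+[x0,y0]
    P=plane(dt,px,0.026); print(name,th,px.round(1).tolist()); print(P, P.mean(0), [np.linalg.norm(P[i]-P[i-1]) for i in range(4)])
    e=[P[i]-P[i-1] for i in range(4)]; L=max(e,key=np.linalg.norm); print("yaw of long axis from y (deg)",np.degrees(np.arctan2(-L[0],L[1])))
    print('scene px',proj(ds,P).round(1).tolist())
# scene crop masks
for name,(x0,y0,x1,y1) in dict(spare=(195,245,295,315),full=(312,185,395,238)).items():
    im=ds["image"]; g=cv2.resize(im[y0:y1,x0:x1],None,fx=8 if name=='full' else 7,fy=8 if name=='full' else 7,interpolation=cv2.INTER_CUBIC)
    cv2.imwrite(f"pics/s_{name}.png",g[:600])
E
```

```text
[ 0.36759471 -0.04920169  0.87788194] [0.02974949 0.33714889 0.60205952]
spare 158.0 [[185.9, 274.7], [187.5, 242.1], [250.9, 245.2], [249.3, 277.9]]
[[0.4301 0.1468 0.026 ]
 [0.5008 0.1386 0.026 ]
 [0.4781 0.0002 0.026 ]
 [0.408  0.0107 0.026 ]] [0.4543 0.0741 0.026 ] [np.float64(0.13785144017095427), np.float64(0.07119898123130576), np.float64(0.14024757427591353), np.float64(0.07083282093456783)]
yaw of long axis from y (deg) 170.67344350220824
scene px [[218.4, 303.5], [201.5, 276.8], [267.9, 249.6], [286.5, 273.1]]
full 164.0 [[323.1, 257.4], [323.1, 224.4], [386.9, 224.4], [386.9, 257.4]]
[[ 0.4336 -0.1539  0.026 ]
 [ 0.506  -0.164   0.026 ]
 [ 0.4897 -0.305   0.026 ]
 [ 0.4175 -0.2924  0.026 ]] [ 0.4617 -0.2288  0.026 ] [np.float64(0.13947655027937345), np.float64(0.0731264313355015), np.float64(0.14199454142939422), np.float64(0.0733253812374001)]
yaw of long axis from y (deg) 173.4120077538377
scene px [[338.5, 228.1], [318.2, 209.0], [366.4, 188.2], [387.2, 205.4]]
```

View pics/s_full.png

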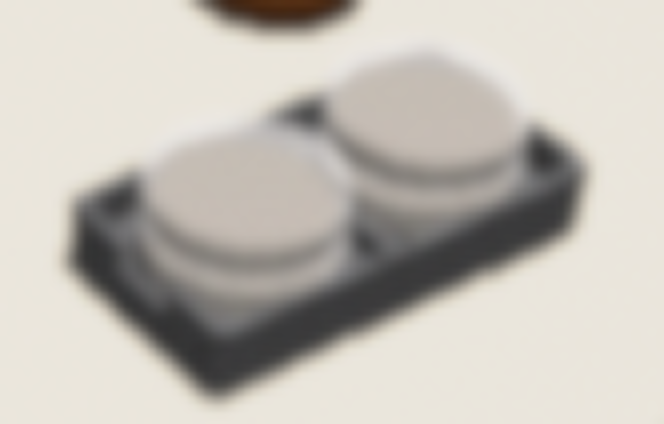

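View pics/s_spare.png

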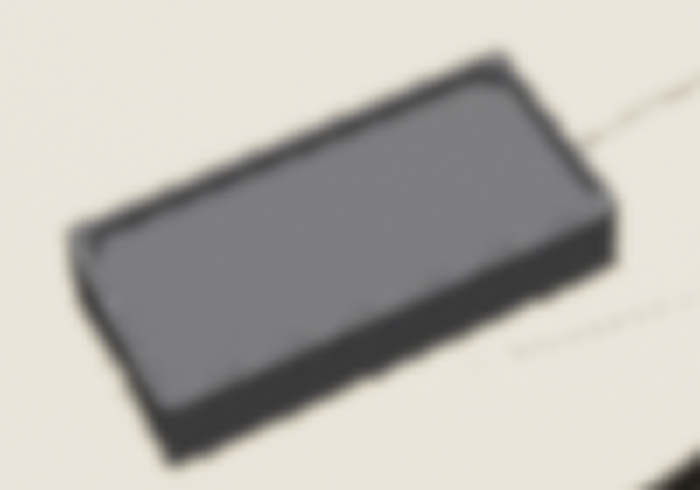

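```bash
python3 - <<'E'
from h import *
np.set_printoptions(precision=4,suppress=True)
dt=get("top");ds=get("scene")
T=dict(spare=(np.array([[185.9,274.7],[187.5,242.1],[250.9,245.2],[249.3,277.9]]),1,3),full=(np.array([[323.1,257.4],[323.1,224.4],[386.9,224.4],[386.9,257.4]]),2,0))
for n,(p,f,c) in T.items():
    A=plane(dt,p[[f]],.026)[0];B=plane(dt,p[[c]],0)[0]
    print(n,A,B,(A+B)/2,np.linalg.norm((A-B)[:2]))
    for z in (0,.026): 
        P=plane(dt,p,z); print(z,[round(np.degrees(np.arctan2(*(P[i]-P[j])[[0,1]])),2) for i,j in ((1,2),(0,3))],[round(np.degrees(np.arctan2(*(P[i]-P[j])[[1,0]])),2) for i,j in ((1,0),(2,3))])
# scene corners: left,front,right,back at top height
S=dict(spare=(np.array([[72,232],[172,410],[612,205],[497,50]])/7-.43+[195,245],[1,0,3,2]),full=(np.array([[76,205],[218,345],[580,175]])/8-.44+[312,185],[1,0,3]))
for n,(q,idx) in S.items():
    P=plane(ds,q,.026); print(n,'scene@.026',P.tolist(), P[[0,2]].mean(0),[np.linalg.norm(P[i]-P[i-1]) for i in range(1,len(P))])
    print([round(np.degrees(np.arctan2(*(P[1]-P[2])[[0,1]])),2)])
    print('tri',tri(dt,T[n][0][idx],ds,q))
E
```

```text
spare [0.5008 0.1387 0.026 ] [0.4092 0.0125 0.    ] [0.455  0.0756 0.013 ] 0.15595939564153533
0 [np.float64(9.29), np.float64(9.25)] [np.float64(-6.59), np.float64(-8.51)]
0.026 [np.float64(9.29), np.float64(9.25)] [np.float64(-6.59), np.float64(-8.51)]
full [ 0.4897 -0.3051  0.026 ] [ 0.4356 -0.157   0.    ] [ 0.4626 -0.231   0.013 ] 0.15763516907093672
0 [np.float64(6.59), np.float64(6.63)] [np.float64(-7.93), np.float64(-9.89)]
0.026 [np.float64(6.59), np.float64(6.63)] [np.float64(-7.93), np.float64(-9.89)]
spare scene@.026 [[0.4949980100035303, 0.13492581891091548, 0.026000000000000023], [0.4299536429400539, 0.1453216869200178, 0.026000000000000023], [0.41197958649946875, 0.018322524803881635, 0.026000000000000023], [0.47641080804274516, 0.007244553575223467, 0.026000000000000023]] [0.4535 0.0766 0.026 ] [np.float64(0.06586990024549094), np.float64(0.12826478036908642), np.float64(0.06537663004546612)]
[np.float64(8.06)]
tri [[0.4988 0.1365 0.0246 0.0064]
 [0.4296 0.1461 0.0272 0.0012]
 [0.411  0.0138 0.0227 0.0082]
 [0.4804 0.0019 0.0188 0.0038]]
full scene@.026 [[0.4991586626404726, -0.16609441297595706, 0.026000000000000023], [0.43418142783057545, -0.15530154208023222, 0.026000000000000023], [0.4196168927139591, -0.2840784615874886, 0.026000000000000023]] [ 0.4594 -0.2251  0.026 ] [np.float64(0.0658674965799695), np.float64(0.129597919277053)]
[np.float64(6.45)]
tri [[ 0.504  -0.1664  0.0232  0.0066]
 [ 0.4333 -0.1538  0.0276  0.0005]
 [ 0.4204 -0.2916  0.0214  0.0068]]
```

```bash
cat >> h.py <<'E'
import json,os
def log():
    s=status.get_state()
    with open("log.jsonl","a") as f: f.write(json.dumps(dict(t=float(s["clock"]),q=list(map(float,s["joint_pos"])),p=list(map(float,s["ee_pos"])),r=list(map(float,s["ee_rot"])),dq=float(np.abs(s["dq"]).max())))+"\n")
    return s
def down(yaw):  # tool z down, tool y at world angle yaw(deg)
    y=np.array([np.cos(np.radians(yaw)),np.sin(np.radians(yaw)),0]);z=np.array([0,0,-1.]);return R.from_matrix(np.c_[np.cross(y,z),y,z])
def axes(z,y):
    z=np.array(z,float);z/=np.linalg.norm(z);y=np.array(y,float);y-=z*(y@z);y/=np.linalg.norm(y);return R.from_matrix(np.c_[np.cross(y,z),y,z])
def plan(pos,rot,v=4.5,w=8,pivot=0.0,n=None):
    """rows so that the point 'pivot' (z in tool, m) goes straight to pos"""
    s=log(); p0=np.array(s["ee_pos"]);r0=R.from_quat(s["ee_rot"])
    a=p0+r0.apply([0,0,pivot]);b=np.array(pos,float)
    rv=(r0.inv()*rot).as_rotvec(degrees=True)
    n=n or max(1,int(np.ceil(max(np.linalg.norm(b-a)*100/v,np.linalg.norm(rv)/w))))
    print("t",round(s["clock"],2),"tcp",p0.round(4),"z",r0.as_matrix()[:,2].round(3),"y",r0.as_matrix()[:,1].round(3),"F",np.round(s["contact_force"],1),"open",round(s["opening"],4))
    print("q",np.round(s["joint_pos"],2)); print("rows",n,"turn/row",(rv/n).round(2).tolist())
    prev=p0;rp=r0
    for i in range(1,n+1):
        ri=r0*R.from_rotvec(rv*i/n,degrees=True); pi=a+(b-a)*i/n-ri.apply([0,0,pivot])
        print((rp.inv().apply(pi-prev)*100).round(2).tolist(),end=" "); prev=pi;rp=ri
    print()
E
python3 -c "
from h import *
plan([.4545,.0755,.2],down(-8.5))"
```

```text
t 0.3 tcp [ 0.2587 -0.5688  0.2265] z [-0.  0. -1.] y [ 0.414 -0.91  -0.001] F [-0.4 -0.   0.3] open 0.0919
q [ 1.04  0.43  0.02  1.57 -0.01  1.13 -0.08]
rows 15 turn/row [-0.0, -0.0, -3.8]
[2.97, -3.37, 0.18] [3.18, -3.17, 0.18] [3.39, -2.95, 0.18] [3.57, -2.72, 0.18] [3.75, -2.47, 0.18] [3.9, -2.22, 0.18] [4.04, -1.96, 0.18] [4.16, -1.68, 0.18] [4.26, -1.4, 0.18] [4.35, -1.12, 0.18] [4.41, -0.83, 0.18] [4.46, -0.53, 0.18] [4.48, -0.24, 0.18] [4.49, 0.06, 0.18] [4.47, 0.36, 0.18]
```

>>> drive_tool(gripper=[1,1,1,1,1], offset=[[3.0,-3.4,0.2],[3.2,-3.2,0.2],[3.4,-3.0,0.2],[3.6,-2.7,0.2],[3.7,-2.5,0.2]], turn=[[0,0,-3.8],[0,0,-3.8],[0,0,-3.8],[0,0,-3.8],[0,0,-3.8]], force=20)

```text
clock: 0.8
ee_pos: [0.3241, -0.3512, 0.2168]
ee_rot: [0.928, 0.371, 0.0, 0.0]
contact_force: [1.7, 0.5, 0.6]
opening: 0.0919
```

>>> drive_tool(gripper=[1,1,1,1,1], offset=[[3.9,-2.2,0.2],[4.0,-2.0,0.2],[4.2,-1.7,0.2],[4.3,-1.4,0.2],[4.3,-1.1,0.2]], turn=[[0,0,-3.8],[0,0,-3.8],[0,0,-3.8],[0,0,-3.8],[0,0,-3.8]])

```text
clock: 1.3
ee_pos: [0.3892, -0.1365, 0.207]
ee_rot: [0.854, 0.52, 0.0, 0.0]
contact_force: [0.8, -0.2, 1.0]
opening: 0.0917
```

```bash
python3 -c "
from h import *
plan([.4545,.0755,.2],down(-8.5))"
```

```text
t 1.3 tcp [ 0.3892 -0.1365  0.207 ] z [ 0.001 -0.    -1.   ] y [ 0.888 -0.46   0.001] F [ 0.8 -0.2  1. ] open 0.0917
q [ 0.53  0.13 -0.36  2.06  0.06  0.96 -0.33]
rows 5 turn/row [0.01, 0.0, -3.78]
[4.36, -0.79, 0.14] [4.41, -0.5, 0.14] [4.43, -0.21, 0.14] [4.44, 0.08, 0.14] [4.42, 0.37, 0.14]
```

>>> drive_tool(gripper=[1,1,1,1,1], offset=[[4.4,-0.8,0.1],[4.4,-0.5,0.1],[4.4,-0.2,0.2],[4.4,0.1,0.2],[4.4,0.4,0.1]], turn=[[0,0,-3.8],[0,0,-3.8],[0,0,-3.8],[0,0,-3.8],[0,0,-3.7]])

```text
clock: 1.8
ee_pos: [0.4552, 0.0745, 0.1998]
ee_rot: [0.758, 0.653, 0.0, 0.0]
contact_force: [0.9, -0.2, 0.0]
opening: 0.0917
```

```bash
python3 -c "
from h import *
plan([.4545,.0755,.06],down(-8.5))
get('top','pics/top1.png');get('scene','pics/scene1.png')"
```

```text
t 1.8 tcp [0.4552 0.0745 0.1998] z [ 0.001 -0.    -1.   ] y [ 0.989 -0.148  0.001] F [ 0.9 -0.2  0. ] open 0.0917
q [ 0.19  0.25 -0.55  1.96  0.16  0.98 -0.59]
rows 4 turn/row [0.01, 0.0, -0.01]
[0.02, -0.02, 3.5] [0.02, -0.02, 3.5] [0.02, -0.02, 3.5] [0.02, -0.02, 3.5]
```

View pics/scene1.png

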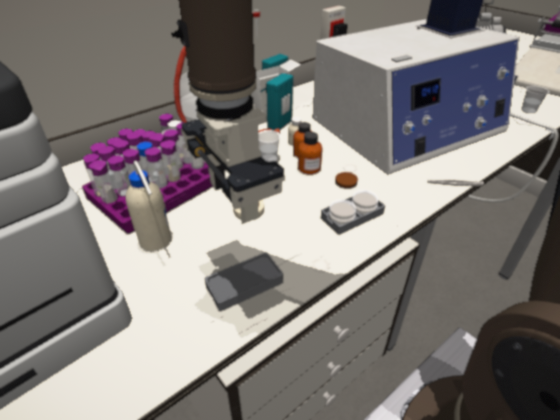

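The gripper is above the spare at (244,280). I'll descend next.

>>> drive_tool(gripper=[1,1,1,1,1], offset=[[0,0,4.0],[0,0,4.0],[0,0,4.0],[0,0,3.0],[0,0,1.5]], turn=[[0,0,0],[0,0,0],[0,0,0],[0,0,0],[0,0,0]])

```text
clock: 2.4
ee_pos: [0.4534, 0.0721, 0.0323]
ee_rot: [0.759, 0.652, -0.002, -0.001]
contact_force: [0.0, -0.2, 0.7]
opening: 0.0915
```

```bash
python3 -c "
from h import *
plan([.4545,.0755,.005],down(-8.5))
get('top','pics/top2.png');d=get('scene','pics/scene2.png')
cv2.imwrite('pics/c2.png',cv2.resize(d['image'][190:330,170:330],None,fx=4,fy=4,interpolation=cv2.INTER_CUBIC))"
```

```text
t 2.4 tcp [0.4534 0.0721 0.0323] z [-0.003 -0.001 -1.   ] y [ 0.989 -0.151 -0.003] F [ 0.  -0.2  0.7] open 0.0915
q [ 0.07  0.49 -0.44  2.14  0.37  0.59 -0.8 ]
rows 1 turn/row [-0.19, 0.08, -0.18]
[0.36, 0.06, 2.73]
```

View pics/c2.png

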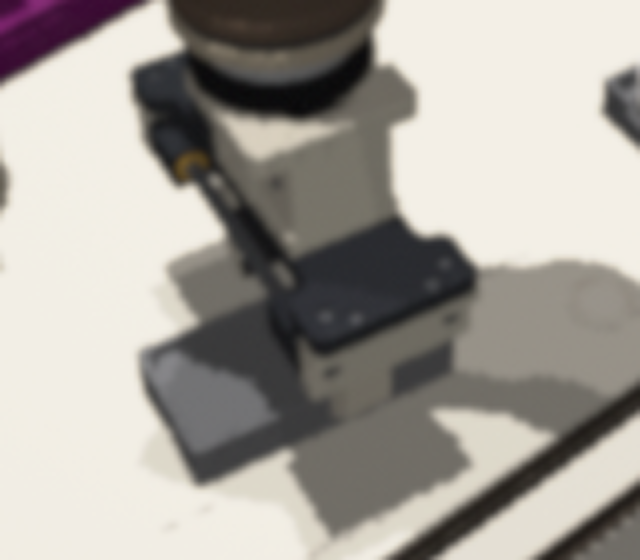

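>>> drive_tool(gripper=[1,1,1,-1,-1], offset=[[0.3,0,1.5],[0,0,1.2],[0,0,0],[0,0,0],[0,0,0]], turn=[[0,0,0],[0,0,0],[0,0,0],[0,0,0],[0,0,0]], force=25)

```text
clock: 3.0
ee_pos: [0.4559, 0.0758, 0.0084]
ee_rot: [0.759, 0.652, 0.0, 0.0]
contact_force: [-0.2, -0.2, 0.2]
opening: 0.0804
```

>>> drive_tool(gripper=[-1,-1,-1,-1,-1], offset=[[0,0,0],[0,0,0],[0,0,0],[0,0,0],[0,0,0]], turn=[[0,0,0],[0,0,0],[0,0,0],[0,0,0],[0,0,0]])

```text
clock: 3.5
ee_pos: [0.4558, 0.0759, 0.0082]
ee_rot: [0.758, 0.652, 0.0, 0.0]
contact_force: [-0.8, 0.2, 6.4]
opening: 0.0674
```

```bash
python3 -c "
from h import *
plan([.4545,.0755,.25],down(-8.5))"
```

```text
t 3.5 tcp [0.4558 0.0759 0.0082] z [ 0.001 -0.    -1.   ] y [ 0.989 -0.151  0.001] F [-0.8  0.2  6.4] open 0.0674
q [ 0.03  0.54 -0.41  2.15  0.42  0.53 -0.84]
rows 6 turn/row [0.01, -0.0, -0.03]
[-0.01, -0.02, -4.03] [-0.01, -0.02, -4.03] [-0.01, -0.02, -4.03] [-0.01, -0.02, -4.03] [-0.01, -0.02, -4.03] [-0.01, -0.02, -4.03]
```

>>> drive_tool(gripper=[-1,-1,-1,-1,-1], offset=[[0,0,-2.0],[0,0,-4.0],[0,0,-3.0],[0,0,0],[0,0,0]], turn=[[0,0,0],[0,0,0],[0,0,0],[0,0,0],[0,0,0]])

```text
clock: 4.0
ee_pos: [0.4558, 0.0757, 0.0981]
ee_rot: [0.759, 0.652, 0.001, 0.001]
contact_force: [-0.4, -1.1, -1.3]
opening: 0.068
```

```bash
cat > meas.py <<'E'
from h import *
import sys
np.set_printoptions(precision=4,suppress=True)
tag=sys.argv[1]
dt=get("top",f"pics/t{tag}.png");ds=get("scene",f"pics/s{tag}.png")
plan([.461,-.229,.1],down(-7.3))
E
python3 meas.py 3; python3 -c "
import cv2,numpy as np
t=cv2.imread('pics/t3.png');s=cv2.imread('pics/s3.png')
a=cv2.resize(t[210:300,150:290],(700,450),interpolation=cv2.INTER_CUBIC);cv2.imwrite('pics/t3c.png',a)
a=cv2.resize(s[190:310,170:310],(700,600),interpolation=cv2.INTER_CUBIC);cv2.imwrite('pics/s3c.png',a)"
```

```text
t 4.1 tcp [0.4547 0.0755 0.0969] z [-0.001 -0.    -1.   ] y [ 0.989 -0.151 -0.001] F [-0.1 -0.3 -0.5] open 0.0679
q [ 0.13  0.39 -0.51  2.08  0.28  0.74 -0.72]
rows 7 turn/row [-0.01, 0.01, -0.19]
[-4.29, 0.74, -0.04] [-4.29, 0.73, -0.04] [-4.29, 0.71, -0.04] [-4.29, 0.7, -0.04] [-4.3, 0.69, -0.04] [-4.3, 0.67, -0.04] [-4.3, 0.66, -0.04]
```

View pics/t3c.png

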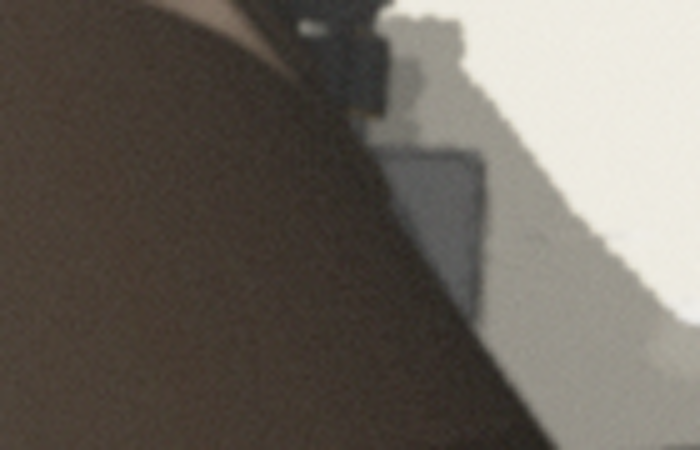

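View pics/s3c.png

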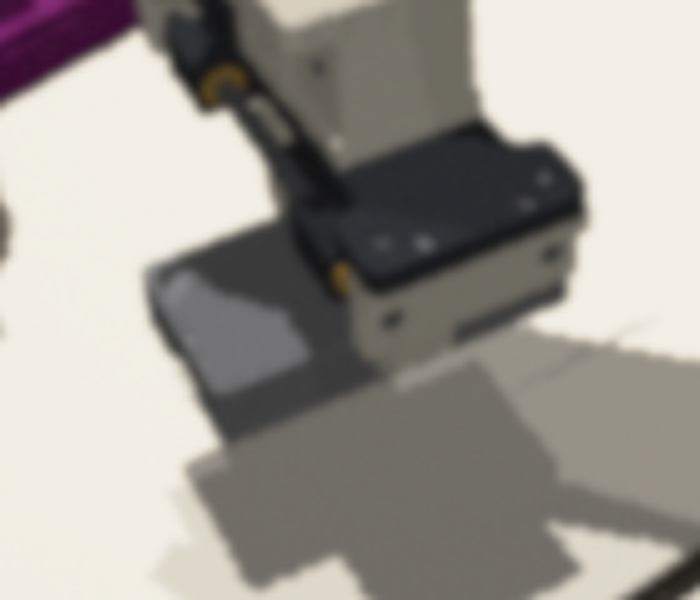

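```bash
python3 - <<'E'
from h import *
np.set_printoptions(precision=4,suppress=True)
dt=get("top");ds=get("scene")
z=.1147
A=plane(ds,[[148/5+170-.4,268/5+190-.4],[213/5+170-.4,395/5+190-.4]],z);B=plane(dt,[[485/5+150-.4,152/5+210-.4]],z)
s=status.get_state();p=s["ee_pos"];r=R.from_quat(s["ee_rot"])
for P in np.vstack([A,B]): print(P, r.inv().apply(P-p))
E
```

```text
[0.4954 0.1339 0.1147] [ 0.0637  0.0316 -0.0182]
[0.4322 0.1471 0.1147] [ 0.0673 -0.0329 -0.018 ]
[0.4778 0.0024 0.1147] [-0.0689  0.034  -0.0181]
```

```bash
python3 - <<'E'
from h import *
np.set_printoptions(precision=4,suppress=True)
t=cv2.imread('pics/top0.png')
a=cv2.resize(t[218:266,316:396],None,fx=9,fy=9,interpolation=cv2.INTER_CUBIC);cv2.imwrite('pics/f9.png',a)
a=cv2.resize(t[236:286,180:260],None,fx=9,fy=9,interpolation=cv2.INTER_CUBIC);cv2.imwrite('pics/p9.png',a)
E
```

```text
(no output)
```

View pics/f9.png

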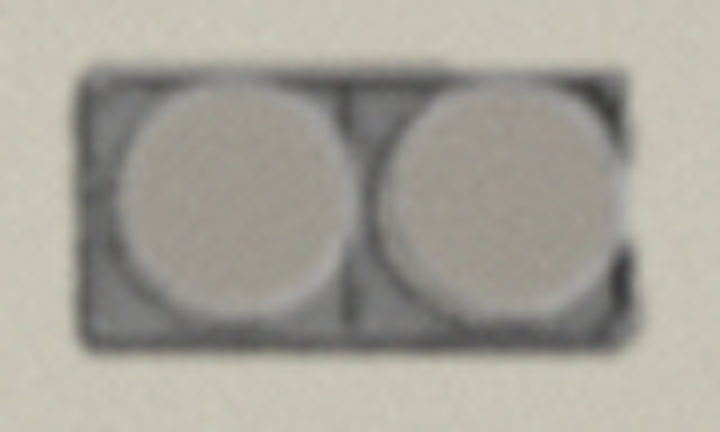

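View pics/p9.png

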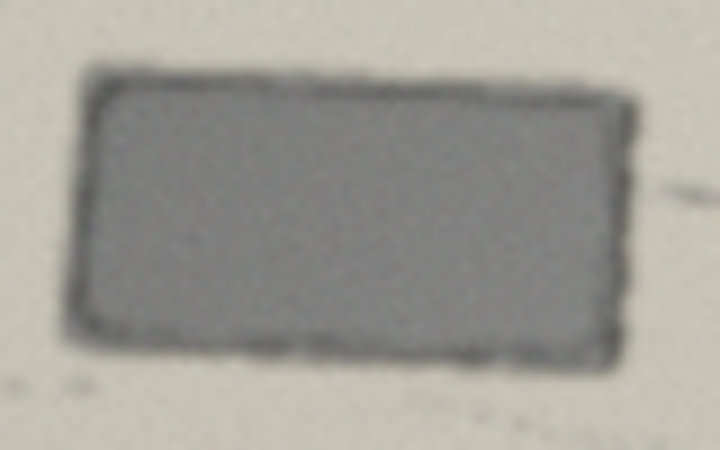

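```bash
python3 - <<'E'
from h import *
np.set_printoptions(precision=4,suppress=True)
dt=get("top")
F=np.array([[82,74],[626,76],[632,345],[82,348]])/9-.44+[316,218]
S=np.array([[86,70],[635,92],[617,368],[68,345]])/9-.44+[180,236]
f=plane(dt,F,.026);s=plane(dt,S,.026)
# far-x top edge and outer end at z=.026 ; near-x edge and inner end at z=0
f0=plane(dt,F,0);s0=plane(dt,S,0)
for n,T,B,(o,i) in(("full",f,f0,(1,3)),("spare",s,s0,(0,2))):
    print(n,T[o],B[i],(T[o]+B[i])[:2]/2,np.linalg.norm((T[o]-B[i])[:2]))
    e=T[0]-T[1]; g=B[3]-B[2]; print(np.degrees(np.arctan2(e[0],e[1])),np.degrees(np.arctan2(g[0],g[1])))
# dish lids centers
L=np.array([[236,200],[503,200]])/9-.44+[316,218]
l=plane(dt,L,.0394);print(l,l.mean(0));e=l[0]-l[1];print(np.degrees(np.arctan2(e[0],e[1])),np.linalg.norm(e))
E
```

```text
full [ 0.4866 -0.3005  0.026 ] [ 0.4378 -0.1609  0.    ] [ 0.4622 -0.2307] 0.14788053016144959
6.803054027678845 6.315217030114751
spare [0.4976 0.1353 0.026 ] [0.4126 0.0148 0.    ] [0.4551 0.075 ] 0.14748120471104617
8.780251975602074 8.776048134966981
[[ 0.4656 -0.1977  0.0394]
 [ 0.4582 -0.2618  0.0394]] [ 0.4619 -0.2297  0.0394]
6.607999847166411 0.06448795223764872
```

```bash
python3 -c "
from h import *
plan([.462,-.229,.098],down(-6.55))"
```

```text
t 4.25 tcp [0.4547 0.0757 0.0967] z [-0.002 -0.    -1.   ] y [ 0.989 -0.15  -0.002] F [-0.5  0.2 -0.6] open 0.0676
q [ 0.13  0.39 -0.51  2.08  0.28  0.74 -0.72]
rows 7 turn/row [-0.02, 0.01, -0.3]
[-4.29, 0.76, -0.02] [-4.29, 0.74, -0.02] [-4.3, 0.71, -0.02] [-4.3, 0.69, -0.02] [-4.3, 0.67, -0.02] [-4.31, 0.65, -0.02] [-4.31, 0.62, -0.02]
```

>>> drive_tool(gripper=[-1,-1,-1,-1,-1], offset=[[-4.3,0.75,0],[-4.3,0.75,0],[-4.3,0.7,0],[-4.3,0.7,0],[-4.3,0.65,0]], turn=[[0,0,-0.4],[0,0,-0.4],[0,0,-0.4],[0,0,-0.4],[0,0,-0.4]])

```text
clock: 4.75
ee_pos: [0.4607, -0.1435, 0.0971]
ee_rot: [0.747, 0.665, -0.0, -0.001]
contact_force: [0.9, 0.5, -0.0]
opening: 0.0679
```

>>> drive_tool(gripper=[-1,-1,-1,-1], offset=[[-4.3,0.65,0],[-4.3,0.6,0],[0,0,0],[0,0,0]], turn=[[0,0,0],[0,0,0],[0,0,0],[0,0,0]])

```text
clock: 5.15
ee_pos: [0.463, -0.2295, 0.0968]
ee_rot: [0.748, 0.664, -0.0, -0.001]
contact_force: [-0.0, 0.5, -0.7]
opening: 0.0676
```

```bash
python3 -c "
from h import *
plan([.462,-.229,.068],down(-6.55))"
```

```text
t 5.15 tcp [ 0.463  -0.2295  0.0968] z [-0.001  0.001 -1.   ] y [ 0.993 -0.118 -0.001] F [-0.   0.5 -0.7] open 0.0676
q [ 0.7   0.46 -0.45  1.95  0.28  0.79 -0.03]
rows 1 turn/row [-0.08, -0.04, -0.25]
[0.04, -0.1, 2.88]
```

>>> drive_tool(gripper=[-1,-1,-1], offset=[[0,-0.1,1.6],[0.05,0,1.6],[0,0,0]], turn=[[0,0,-0.2],[0,0,0],[0,0,0]])

```text
clock: 5.45
ee_pos: [0.4614, -0.2258, 0.0639]
ee_rot: [0.745, 0.667, -0.001, -0.002]
contact_force: [-0.6, 0.7, -1.0]
opening: 0.068
```

```bash
python3 -c "
from h import *
plan([.462,-.229,.034],down(-6.55))
t=get('top','pics/t4.png')['image'];s=get('scene','pics/s4.png')['image']
a=cv2.resize(t[205:285,300:412],(784,560),interpolation=cv2.INTER_CUBIC);cv2.imwrite('pics/t4c.png',a)
a=cv2.resize(s[140:250,290:410],(654,600),interpolation=cv2.INTER_CUBIC);cv2.imwrite('pics/s4c.png',a)"
```

```text
t 5.45 tcp [ 0.4614 -0.2258  0.0639] z [-0.003  0.002 -1.   ] y [ 0.994 -0.11  -0.004] F [-0.6  0.7 -1. ] open 0.068
q [ 0.68  0.5  -0.43  1.99  0.31  0.72 -0.06]
rows 1 turn/row [-0.21, -0.1, 0.25]
[-0.32, 0.1, 2.99]
```

View pics/t4c.png

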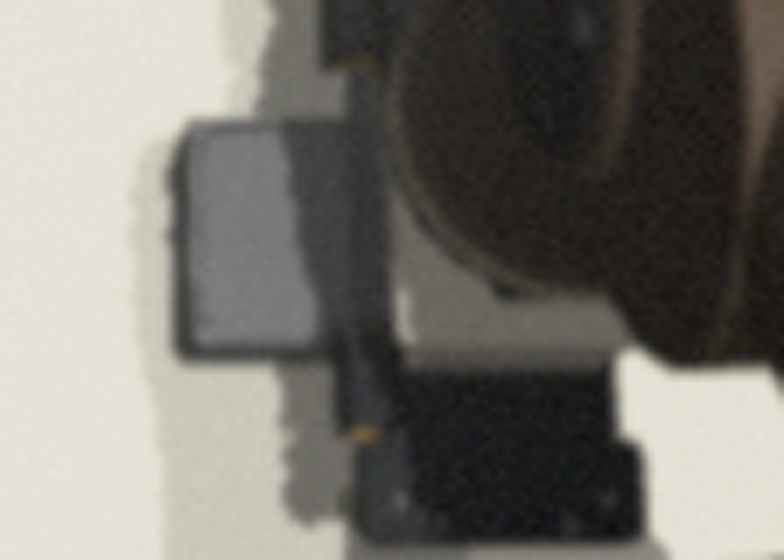

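View pics/s4c.png

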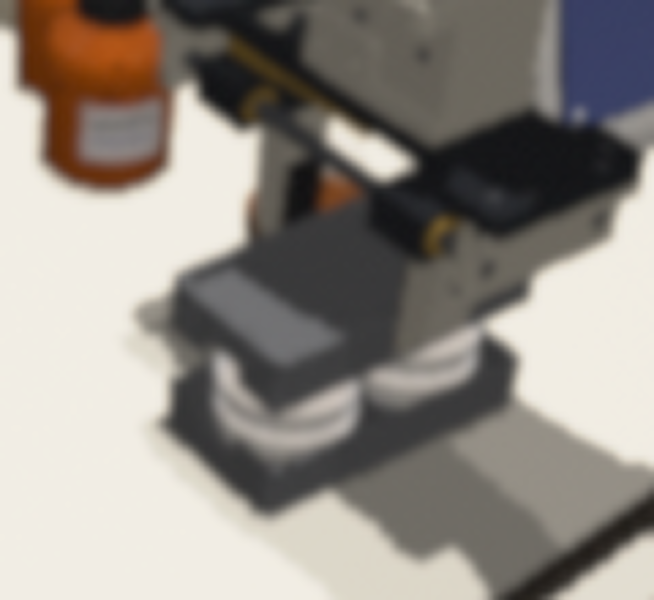

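```bash
python3 - <<'E'
from h import *
np.set_printoptions(precision=4,suppress=True)
ds=get("scene","pics/s5.png");dt=get("top","pics/t5.png")
im=ds["image"]
cv2.imwrite('pics/s5c.png',cv2.resize(im[185:240,312:392],(800,550),interpolation=cv2.INTER_CUBIC))
plan([.462,-.229,.034],down(-6.55))
# predicted rim corners of full at estimate, in this crop
def corners(c,yaw,z):
    a=np.radians(yaw);l=np.array([np.sin(a),np.cos(a)]);w=np.array([np.cos(a),-np.sin(a)])
    return [np.r_[np.array(c)+sl*.067*l+sw*.034*w,z] for sl,sw in((1,1),(1,-1),(-1,-1),(-1,1))]
f=lambda P:((proj(ds,P)-[312,185]+.5)*10).round(0).tolist()
print('full rim',f(corners((.462,-.230),6.55,.026)),'base',f(corners((.462,-.230),6.55,0)))
s=status.get_state();p=s["ee_pos"];c=(p[0],p[1]-.001);yaw=-np.degrees(np.arctan2(*R.from_quat(s["ee_rot"]).as_matrix()[[1,0],1]))
print(yaw,'spare top',f(corners(c,yaw,p[2]+.0178)),'rim',f(corners(c,yaw,p[2]-.008)))
E
```

```text
t 5.65 tcp [ 0.4633 -0.2275  0.0664] z [ 0.001 -0.    -1.   ] y [ 0.994 -0.111  0.001] F [ 0.1 -0.5 -0.9] open 0.0676
q [ 0.68  0.5  -0.43  1.98  0.31  0.72 -0.06]
rows 1 turn/row [0.04, -0.0, 0.17]
[-0.16, -0.12, 3.24] 
full rim [[86.0, 245.0], [282.0, 419.0], [747.0, 202.0], [541.0, 48.0]] base [[79.0, 333.0], [270.0, 508.0], [728.0, 290.0], [526.0, 134.0]]
6.381132462488864 spare top [[95.0, 37.0], [300.0, 207.0], [783.0, -7.0], [566.0, -157.0]] rim [[87.0, 132.0], [288.0, 303.0], [763.0, 87.0], [550.0, -64.0]]
```

View pics/s5c.png

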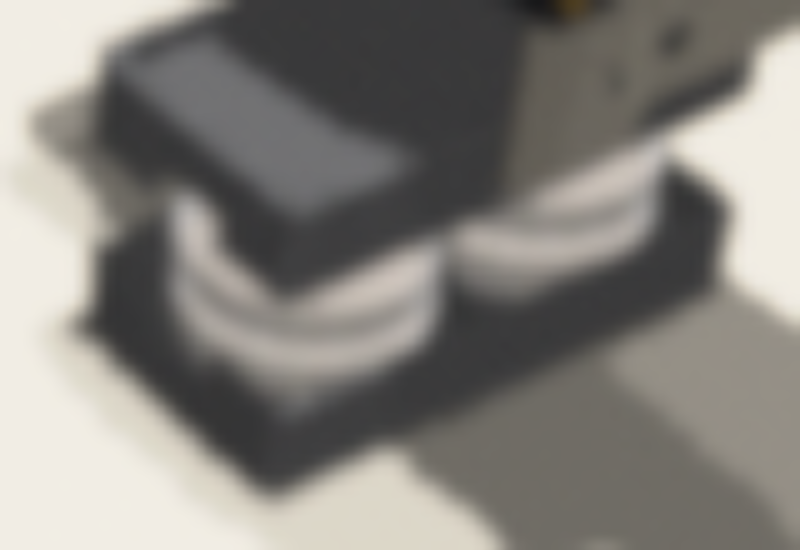

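>>> drive_tool(gripper=[-1,-1,-1,-1], offset=[[-0.1,-0.05,0.8],[0,0,0.6],[0,0,0],[0,0,0]], turn=[[0,0,0.1],[0,0,0],[0,0,0],[0,0,0]])

```text
clock: 6.05
ee_pos: [0.462, -0.2291, 0.0515]
ee_rot: [0.746, 0.666, -0.0, -0.0]
contact_force: [-0.3, -0.2, -0.1]
opening: 0.0672
```

```bash
python3 -c "
from h import *
plan([.4628,-.2285,.034],down(-6.55))"
```

```text
t 6.05 tcp [ 0.462  -0.2291  0.0515] z [-0.  0. -1.] y [ 0.993 -0.114 -0.001] F [-0.3 -0.2 -0.1] open 0.0672
q [ 0.67  0.52 -0.42  2.    0.33  0.69 -0.07]
rows 1 turn/row [-0.03, -0.01, -0.0]
[0.07, 0.08, 1.75]
```

>>> drive_tool(gripper=[-1,-1,-1,-1], offset=[[0.05,0.05,0.4],[0,0,0.3],[0,0,0.3],[0,0,0]], turn=[[0,0,0],[0,0,0],[0,0,0],[0,0,0]])

```text
clock: 6.45
ee_pos: [0.4624, -0.2286, 0.0413]
ee_rot: [0.746, 0.666, -0.0, -0.0]
contact_force: [0.2, -0.2, -0.7]
opening: 0.068
```

>>> drive_tool(gripper=[-1,-1,-1,-1], offset=[[0,0,0.2],[0,0,0.2],[0,0,0.2],[0,0,0]], turn=[[0,0,0],[0,0,0],[0,0,0],[0,0,0]])

```text
clock: 6.85
ee_pos: [0.4625, -0.2287, 0.0355]
ee_rot: [0.746, 0.666, -0.0, -0.0]
contact_force: [0.0, -0.4, -0.7]
opening: 0.0679
```

```bash
python3 -c "
from h import *
plan([.4628,-.2285,.034],down(-6.55))
s=get('scene','pics/s6.png')['image']
cv2.imwrite('pics/s6c.png',cv2.resize(s[185:240,312:392],(800,550),interpolation=cv2.INTER_CUBIC))"
```

```text
t 6.85 tcp [ 0.4625 -0.2287  0.0355] z [-0.  0. -1.] y [ 0.993 -0.114 -0.   ] F [ 0.  -0.4 -0.7] open 0.0679
q [ 0.66  0.55 -0.41  2.01  0.35  0.66 -0.09]
rows 1 turn/row [-0.02, -0.0, -0.0]
[0.02, 0.03, 0.15]
```

View pics/s6c.png

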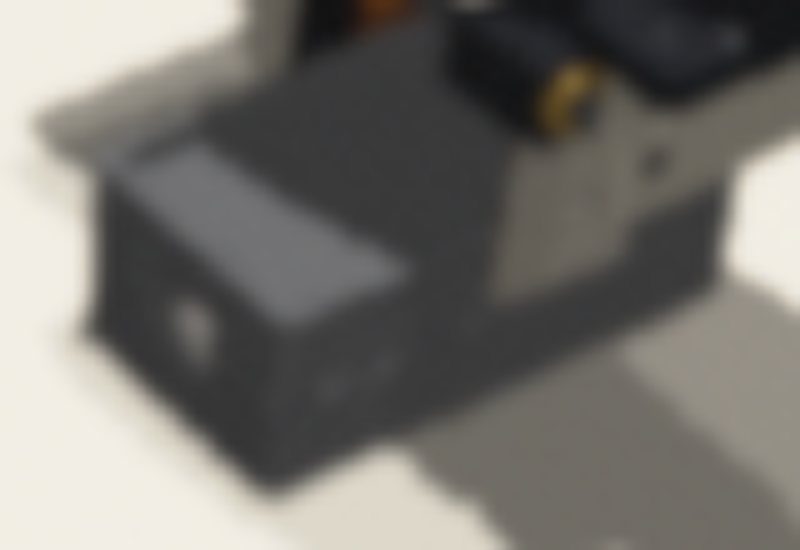

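The spare is down over the dishes with the edges aligned, and only a hairline gap remains at (340,380). I'll seat it the last bit.

>>> drive_tool(gripper=[-1,-1,-1], offset=[[0,0,0.15],[0,0,0],[0,0,0]], turn=[[0,0,0],[0,0,0],[0,0,0]])

```text
clock: 7.2
ee_pos: [0.4628, -0.2287, 0.0343]
ee_rot: [0.746, 0.666, 0.0, 0.0]
contact_force: [-0.5, -0.1, 0.1]
opening: 0.068
```

```bash
python3 -c "
from h import *
plan([.4628,-.2285,.034],down(-6.55))"
```

```text
t 7.2 tcp [ 0.4628 -0.2287  0.0343] z [ 0. -0. -1.] y [ 0.993 -0.114  0.   ] F [-0.5 -0.1  0.1] open 0.068
q [ 0.66  0.55 -0.41  2.01  0.35  0.65 -0.09]
rows 1 turn/row [0.01, 0.01, -0.0]
[0.02, 0.0, 0.03]
```

>>> drive_tool(gripper=[-1,-1,1,1,1], offset=[[0,0,0.1],[0,0,0],[0,0,0],[0,0,0],[0,0,0]], turn=[[0,0,0],[0,0,0],[0,0,0],[0,0,0],[0,0,0]])

```text
clock: 7.7
ee_pos: [0.4626, -0.2287, 0.0331]
ee_rot: [0.746, 0.666, -0.0, -0.0]
contact_force: [-0.5, -0.0, -0.9]
opening: 0.0871
```

```bash
cat > fk.py <<'E'
from h import *
from scipy.optimize import least_squares
D=[json.loads(l) for l in open("log.jsonl")]
D=[d for d in D if d["dq"]<.15]
rz=lambda a:R.from_euler('z',a);ry=lambda a:R.from_euler('y',a)
def fk(q,x):
    # x: base xyz, yaw, then offsets (each link: x,z), s1 etc.
    bx,by,bz,yaw,e1,L1,e2,L2,e3,L3,t7=x[:11]; s=SG
    r=rz(yaw+s[0]*q[0]);p=np.array([bx,by,bz]);
    r=r*ry(q[1]);r=r*rz(s[1]*q[2]);p=p+r.apply([e1,0,L1])
    r=r*ry(q[3]);p=p+r.apply([e2,0,0]);r=r*rz(s[2]*q[4]);p=p+r.apply([0,0,L2])
    r=r*ry(q[5]);p=p+r.apply([e3,0,0]);r=r*rz(s[3]*q[6]+t7);p=p+r.apply([0,0,L3])
    return p,r
def res(x):
    o=[]
    for d in D:
        p,r=fk(d["q"],x);o+=list((p-d["p"])*1000)+list((R.from_quat(d["r"]).inv()*r).as_rotvec()*300)
    return np.array(o)
if __name__=="__main__":
    import itertools
    best=[]
    print(len(D))
    for sg in itertools.product([1,-1],repeat=4):
        SG=sg
        for t7 in (0,1.57,3.14,-1.57):
          for yaw in (-2.2,-.1,1.5,3.14):
            r=least_squares(res,[0,0,.3,yaw,0,.4,0,.4,0,.3,t7],max_nfev=60)
            best.append((r.cost,sg,r.x))
    best.sort(key=lambda b:b[0])
    for b in best[:4]: print(round(b[0],1),b[1],b[2].round(4).tolist())
    json.dump([list(best[0][1]),best[0][2].tolist()],open("fk.json","w"))
E
python3 fk.py
```

```text
10
2.3 (-1, -1, -1, -1) [0.0078, 0.0095, 0.3456, -0.1031, -0.0333, 0.6341, 0.0351, 0.4641, 0.012, 0.4796, 1.4677]
2.3 (-1, -1, -1, -1) [0.0078, 0.0095, 0.3456, -0.1031, -0.0333, 0.6341, 0.0351, 0.4641, 0.012, 0.4796, 1.4677]
2.3 (-1, -1, -1, -1) [0.0078, 0.0095, 0.3456, -0.1031, -0.0333, 0.6341, 0.0351, 0.4641, 0.012, 0.4796, 1.4677]
2.3 (-1, -1, -1, -1) [0.0078, 0.0095, 0.3456, -0.1031, -0.0333, 0.6341, 0.0351, 0.4641, 0.012, 0.4796, 1.4677]
```

```bash
cat > ik.py <<'E'
import fk
from fk import *
sg,x=json.load(open("fk.json")); fk.SG=sg; x=np.array(x)
lo=np.array([-2.62,-.44,-1.27,.08,-1.32,.12,-2.74])+.05;hi=np.array([2.62,2.09,1.32,2.57,4.46,2,2.74])-.05
def pose(g,th,jaw,h=90):
    # grasp point g, tilt th from down toward heading h(deg); jaw dir horizontal perpendicular, sign jaw
    a=np.radians(h);d=np.array([np.cos(a),np.sin(a),0]);t=np.radians(th)
    z=np.sin(t)*d-np.cos(t)*np.array([0,0,1]); y=jaw*np.array([np.sin(a),-np.cos(a),0])
    rot=axes(z,y); return np.array(g)-rot.apply([0,0,-.0188]),rot
def ik(q0,P):
    p,rot=P
    f=lambda q:np.r_[(fk.fk(q,x)[0]-p)*1000,(rot.inv()*fk.fk(q,x)[1]).as_rotvec()*300,(q-q0)*1.0]
    r=least_squares(f,np.clip(q0,lo,hi),bounds=(lo,hi)); e=r.fun[:6]
    return r.x,np.linalg.norm(e[:3]),np.degrees(np.linalg.norm(e[3:])/300)
E
python3 - <<'E'
from ik import *
q0=np.array(status.get_state()["joint_pos"])
np.set_printoptions(precision=2,suppress=True)
for s in (1,-1):
  for X in (.40,.45):
    q=q0.copy(); print("heading",90*s,X)
    for th in range(0,-21,-10): q,e,a=ik(q,pose((.463,-.229,.026),th*1.0,s,90*s))
    print(q,e,a)
    for k in range(6): q,e,a=ik(q,pose((.463+(X-.463)*k/5,-.229+(.229+.05*s)*k/5,.15),-20,s,90*s))
    print(q,e,a)
    for th in range(-20,71,10): q,e,a=ik(q,pose((X,.05*s,.15),th,s,90*s)); print(th,q,round(e,1),round(a,1))
    q,e,a=ik(q,pose((X,.05*s,.067),70,s,90*s));print('stand',q,e,a)
    q,e,a=ik(q,pose((X,0,.026),65,s,90*s));print('flat',q,e,a)
E
```

```text
heading 90 0.4Traceback (most recent call last):
  File "<stdin>", line 7, in <module>
  File "ik.py", line 13, in ik
    r=least_squares(f,np.clip(q0,lo,hi),bounds=(lo,hi)); e=r.fun[:6]
    return func(*args, **kwargs)
    vector_fun = VectorFunction(
        fun_wrapped,
    ...<6 lines>...
        workers=workers
    )
    self._update_fun()
    ~~~~~~~~~~~~~~~~^^
    self.f = self.fun_wrapped(xp_copy(self.x))
             ~~~~~~~~~~~~~~~~^^^^^^^^^^^^^^^^^
    return np.atleast_1d(self.fun(x))
                         ~~~~~~~~^^^
    return self.f(x, *self.args, **self.kwargs)
           ~~~~~~^^^^^^^^^^^^^^^^^^^^^^^^^^^^^^
  File "ik.py", line 12, in <lambda>
    f=lambda q:np.r_[(fk.fk(q,x)[0]-p)*1000,(rot.inv()*fk.fk(q,x)[1]).as_rotvec()*300,(q-q0)*1.0]
                      ^^^^^
AttributeError: 'function' object has no attribute 'fk'
```

```bash
sed -i 's/^from fk import \*/from fk import */; s/fk\.fk(/fkm.fk(/g; s/^import fk$/import fk as fkm/; s/fk\.SG=/fkm.SG=/' ik.py; cat > t.py <<'E'
from ik import *
q0=np.array(status.get_state()["joint_pos"])
np.set_printoptions(precision=2,suppress=True)
for s in (1,-1):
  for X in (.40,.45):
    q=q0.copy(); print("heading",90*s,X)
    for th in range(0,-21,-10): q,e,a=ik(q,pose((.463,-.229,.026),th*1.0,s,90*s))
    print(q,e,a)
    for k in range(6): q,e,a=ik(q,pose((.463+(X-.463)*k/5,-.229+(.229+.05*s)*k/5,.15),-20,s,90*s))
    print(q,e,a)
    for th in range(-20,71,10): q,e,a=ik(q,pose((X,.05*s,.15),th,s,90*s)); print(th,q,round(e,1),round(a,1))
    q,e,a=ik(q,pose((X,.05*s,.067),70,s,90*s));print('stand',q,e,a)
    q,e,a=ik(q,pose((X,0,.026),65,s,90*s));print('flat',q,e,a)
E
python3 t.py
```

```text
heading 90 0.4
[ 0.04  0.57  0.02  2.15  0.78  0.48 -0.65] 0.0026618967513594074 0.0013836294887859528
[-0.39  0.34 -0.24  2.1   0.47  0.95 -0.96] 0.0004820334490628592 0.0001988801348050085
-20 [-0.39  0.34 -0.24  2.1   0.47  0.95 -0.96] 0.0 0.0
-10 [-0.19  0.27 -0.27  2.13  0.32  0.84 -0.68] 0.0 0.0
0 [ 0.04  0.24 -0.3   2.15  0.1   0.77 -0.33] 0.0 0.0
10 [ 0.29  0.25 -0.36  2.16 -0.13  0.76  0.04] 0.0 0.0
20 [ 0.51  0.32 -0.41  2.16 -0.3   0.79  0.34] 0.0 0.0
30 [ 0.69  0.42 -0.46  2.14 -0.41  0.86  0.56] 0.0 0.0
40 [ 0.82  0.55 -0.49  2.11 -0.47  0.92  0.71] 0.0 0.0
50 [ 0.92  0.69 -0.51  2.08 -0.49  1.    0.82] 0.0 0.0
60 [ 0.98  0.84 -0.52  2.03 -0.5   1.08  0.89] 0.0 0.0
70 [ 1.02  0.99 -0.52  1.98 -0.5   1.16  0.94] 0.0 0.0
stand [ 1.01  1.14 -0.48  1.95 -0.46  1.06  1.01] 0.00047107463658193607 8.323371714635552e-05
flat [ 1.01  1.14 -0.43  1.89 -0.41  1.06  1.  ] 0.00018629539526869183 4.928097435239764e-05
heading 90 0.45
[ 0.04  0.57  0.02  2.15  0.78  0.48 -0.65] 0.0026618967513594074 0.0013836294887859528
[-0.37  0.39 -0.22  2.01  0.48  0.97 -0.9 ] 0.0003957453694801342
[... 1930 characters left out ...]
  0.16] 0.0 0.0
-10 [ 0.73  0.4  -0.73  2.03  0.12  0.83 -0.04] 0.0 0.0
0 [ 0.52  0.35 -0.65  2.06  0.29  0.82 -0.3 ] 0.0 0.0
10 [ 0.29  0.34 -0.58  2.07  0.48  0.87 -0.6 ] 0.0 0.0
20 [ 0.06  0.39 -0.52  2.08  0.65  0.96 -0.88] 0.0 0.0
30 [-0.14  0.46 -0.47  2.07  0.77  1.09 -1.12] 0.0 0.0
40 [-0.31  0.57 -0.42  2.05  0.84  1.22 -1.29] 0.0 0.0
50 [-0.45  0.69 -0.37  2.02  0.88  1.34 -1.42] 0.0 0.0
60 [-0.56  0.81 -0.31  1.98  0.89  1.45 -1.52] 0.0 0.0
70 [-0.64  0.95 -0.25  1.93  0.9   1.55 -1.59] 0.0 0.0
stand [-0.65  1.09 -0.23  1.91  0.93  1.48 -1.67] 0.0004597542228677017 0.00010971461285809339
flat [-0.67  1.11 -0.28  1.85  0.9   1.45 -1.68] 0.00013316431376104684 2.5659507777751957e-05
```

```bash
cat >> h.py <<'E'
def tilt(th,h):
    a=np.radians(h);d=np.array([np.cos(a),np.sin(a),0]);t=np.radians(th)
    return axes(np.sin(t)*d-np.cos(t)*np.array([0,0,1]),[np.sin(a),-np.cos(a),0])
G=-.0188
E
python3 - <<'E'
from h import *
t=get('scene','pics/s7.png')['image'];
cv2.imwrite('pics/s7c.png',cv2.resize(t[170:245,300:400],(800,600),interpolation=cv2.INTER_CUBIC))
plan([.4628,-.2297,.052],tilt(-20,83.45),pivot=G)
plan([.4628,-.2297,.026],tilt(-20,83.45),pivot=G,n=6)
E
```

```text
t 7.75 tcp [ 0.4626 -0.2287  0.0331] z [-0.  0. -1.] y [ 0.993 -0.114 -0.   ] F [-0.1  0.5  0.4] open 0.09
q [ 0.66  0.55 -0.41  2.01  0.35  0.65 -0.09]
rows 3 turn/row [-0.0, -6.67, -0.0]
[-0.25, 0.01, -0.02] [-0.25, 0.01, -0.01] [-0.25, 0.01, -0.01] 
t 7.75 tcp [ 0.4626 -0.2287  0.0331] z [-0.  0. -1.] y [ 0.993 -0.114 -0.   ] F [-0.1  0.5  0.4] open 0.09
q [ 0.66  0.55 -0.41  2.01  0.35  0.65 -0.09]
rows 6 turn/row [-0.0, -3.33, -0.0]
[-0.13, 0.0, 0.43] [-0.1, 0.0, 0.43] [-0.08, 0.0, 0.43] [-0.05, 0.0, 0.42] [-0.03, 0.0, 0.42] [-0.0, 0.0, 0.41]
```

View pics/s7c.png

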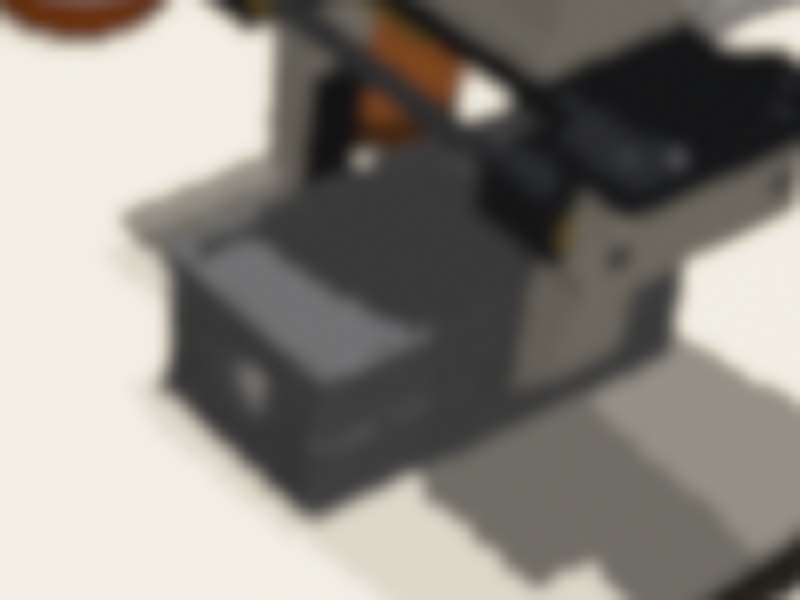

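The pair is shut, with one continuous edge at (320,380–515) and a light spot at the end notch (250,385). Next I'll tilt the open gripper and lower it to the seam.

>>> drive_tool(gripper=[1,1,1,1,1], offset=[[-0.25,0,0],[-0.25,0,0],[-0.25,0,0],[0,0,0],[0,0,0]], turn=[[0,-6.7,0],[0,-6.7,0],[0,-6.6,0],[0,0,0],[0,0,0]])

```text
clock: 8.25
ee_pos: [0.4624, -0.2342, 0.0338]
ee_rot: [0.734, 0.657, -0.129, 0.115]
contact_force: [-0.5, 0.1, 0.2]
opening: 0.0917
```

```bash
python3 - <<'E'
from h import *
plan([.4628,-.2297,.027],tilt(-20,83.45),pivot=G,n=2)
E
```

```text
t 8.25 tcp [ 0.4624 -0.2342  0.0338] z [-0.038 -0.338 -0.94 ] y [ 0.994 -0.11  -0.001] F [-0.5  0.1  0.2] open 0.0917
q [ 0.2   0.52 -0.11  2.1   0.71  0.64 -0.61]
rows 2 turn/row [0.01, -0.06, 0.13]
[0.33, -0.01, 1.18] [0.33, -0.01, 1.18]
```

>>> drive_tool(gripper=[1,1,1,-1,-1], offset=[[0.3,0,1.2],[0.3,0,1.1],[0,0,0],[0,0,0],[0,0,0]], turn=[[0,0,0.1],[0,0,0.1],[0,0,0],[0,0,0],[0,0,0]], force=20)

```text
clock: 8.75
ee_pos: [0.4613, -0.2388, 0.0104]
ee_rot: [0.737, 0.654, -0.129, 0.115]
contact_force: [-0.1, -0.6, -0.1]
opening: 0.0801
```

>>> drive_tool(gripper=[-1,-1,-1,-1,-1], offset=[[0,0,0],[0,0,0],[0,0,0],[0,0,0],[0,0,0]], turn=[[0,0,0],[0,0,0],[0,0,0],[0,0,0],[0,0,0]], force=30)

```text
clock: 9.25
ee_pos: [0.4617, -0.2384, 0.0107]
ee_rot: [0.736, 0.654, -0.129, 0.116]
contact_force: [-0.2, -0.5, 3.4]
opening: 0.0674
```

>>> drive_tool(gripper=[-1,-1], offset=[[0,0,0],[0,0,0]], turn=[[0,0,0],[0,0,0]], force=58)

```text
clock: 9.45
ee_pos: [0.4618, -0.2384, 0.0107]
ee_rot: [0.736, 0.654, -0.129, 0.116]
contact_force: [-0.6, 0.1, 4.1]
opening: 0.0678
```

```bash
python3 - <<'E'
from h import *
plan([.43,.08,.16],tilt(-20,90),pivot=G)
t=get('scene','pics/s8.png')['image'];
cv2.imwrite('pics/s8c.png',cv2.resize(t[170:245,300:400],(800,600),interpolation=cv2.INTER_CUBIC))
E
```

```text
t 9.45 tcp [ 0.4618 -0.2384  0.0107] z [-0.039 -0.339 -0.94 ] y [ 0.993 -0.117  0.002] F [-0.6  0.1  4.1] open 0.0678
q [ 0.19  0.57 -0.08  2.12  0.75  0.59 -0.66]
rows 8 turn/row [-0.28, -0.0, -0.8]
[3.03, -0.85, -2.85] [3.04, -0.79, -2.86] [3.05, -0.74, -2.86] [3.06, -0.68, -2.87] [3.07, -0.62, -2.87] [3.08, -0.57, -2.87] [3.09, -0.51, -2.88] [3.1, -0.45, -2.88]
```

View pics/s8c.png

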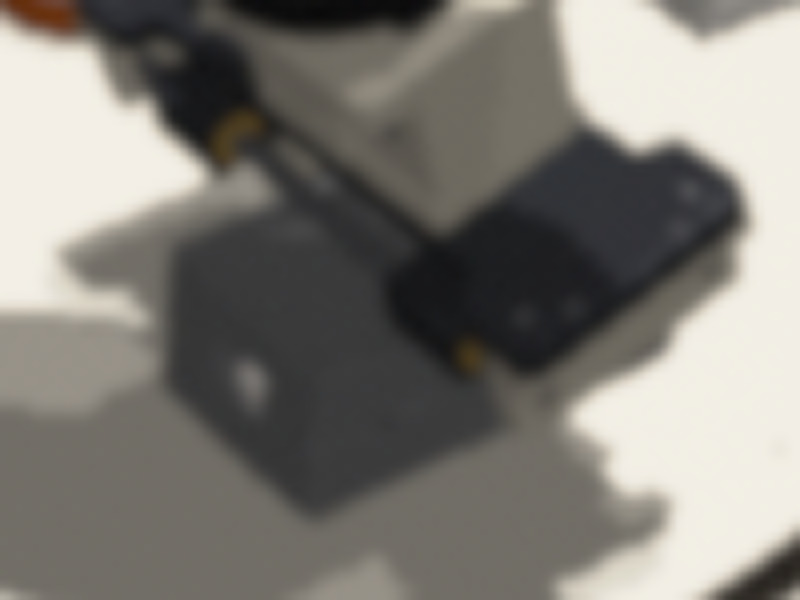

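>>> drive_tool(gripper=[-1,-1,-1,-1], offset=[[-0.2,0,-0.5],[-0.4,0,-1.0],[-0.5,0,-1.4],[0,0,0]], turn=[[0,0,0],[0,0,0],[0,0,0],[0,0,0]])

```text
clock: 9.9
ee_pos: [0.4624, -0.2388, 0.0432]
ee_rot: [0.736, 0.654, -0.128, 0.116]
contact_force: [0.7, 0.8, -2.6]
opening: 0.0677
```

```bash
python3 - <<'E'
from h import *
plan([.43,.08,.16],tilt(-20,90),pivot=G)
t=get('scene','pics/s9.png')['image'];
cv2.imwrite('pics/s9c.png',cv2.resize(t[160:235,300:400],(800,600),interpolation=cv2.INTER_CUBIC))
E
```

```text
t 9.9 tcp [ 0.4624 -0.2388  0.0432] z [-0.037 -0.339 -0.94 ] y [ 0.993 -0.117  0.004] F [ 0.7  0.8 -2.6] open 0.0677
q [ 0.21  0.51 -0.12  2.1   0.7   0.66 -0.59]
rows 8 turn/row [-0.26, -0.01, -0.8]
[3.18, -0.86, -2.47] [3.19, -0.8, -2.48] [3.2, -0.74, -2.48] [3.21, -0.69, -2.49] [3.22, -0.63, -2.49] [3.23, -0.58, -2.49] [3.23, -0.52, -2.5] [3.24, -0.46, -2.5]
```

View pics/s9c.png

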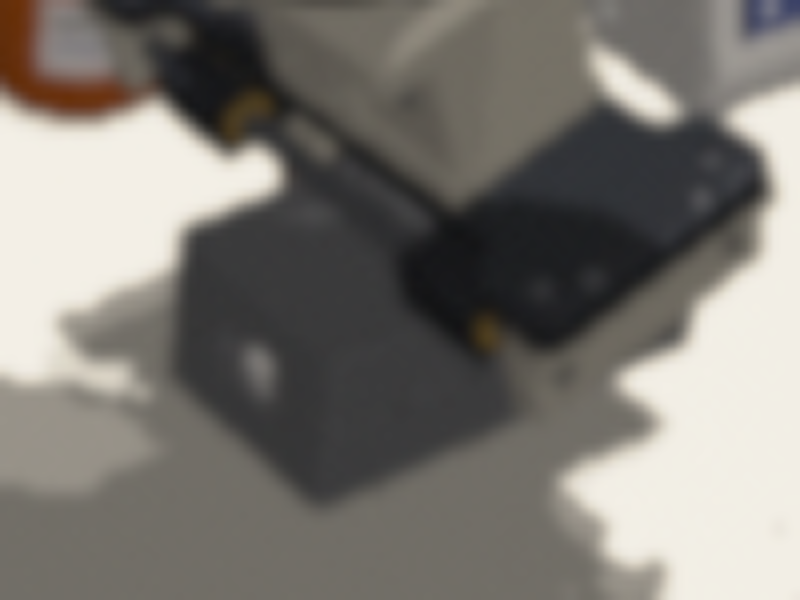

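The pair lifts as one closed block, and the wrist force of about -2.6 N matches its weight. I'll carry it to the middle.

>>> drive_tool(gripper=[-1,-1,-1,-1,-1], offset=[[1.6,-0.4,-1.2],[3.2,-0.9,-2.5],[3.2,-0.8,-2.5],[3.2,-0.7,-2.5],[3.2,-0.7,-2.5]], turn=[[-0.1,0,-0.4],[-0.3,0,-0.8],[-0.3,0,-0.8],[-0.3,0,-0.8],[-0.3,0,-0.8]])

```text
clock: 10.45
ee_pos: [0.4416, -0.0604, 0.0978]
ee_rot: [0.713, 0.679, -0.125, 0.119]
contact_force: [1.2, 0.0, -2.6]
opening: 0.0676
```

>>> drive_tool(gripper=[-1,-1,-1,-1,-1], offset=[[3.2,-0.6,-2.5],[3.2,-0.6,-2.5],[3.2,-0.5,-2.5],[1.6,-0.2,-1.2],[0,0,0]], turn=[[-0.3,0,-0.8],[-0.3,0,-0.8],[-0.3,0,-0.8],[-0.1,0,-0.4],[0,0,0]])

```text
clock: 10.95
ee_pos: [0.4276, 0.0768, 0.1415]
ee_rot: [0.694, 0.699, -0.121, 0.123]
contact_force: [-0.6, -0.4, -2.3]
opening: 0.0679
```

```bash
python3 - <<'E'
from h import *
plan([.43,.08,.16],tilt(70,90),pivot=G,w=6)
get('scene','pics/s10.png')
E
```

```text
t 10.95 tcp [0.4276 0.0768 0.1415] z [ 0.004 -0.339 -0.941] y [1.    0.007 0.002] F [-0.6 -0.4 -2.3] open 0.0679
q [-0.27  0.35 -0.36  2.04  0.47  1.03 -0.91]
rows 15 turn/row [-0.01, 5.99, 0.03]
[0.17, 0.02, -0.01] [0.17, 0.02, -0.01] [0.17, 0.02, -0.01] [0.17, 0.02, -0.02] [0.18, 0.02, -0.02] [0.18, 0.02, -0.02] [0.18, 0.02, -0.02] [0.18, 0.02, -0.02] [0.18, 0.02, -0.03] [0.18, 0.02, -0.03] [0.18, 0.02, -0.03] [0.19, 0.02, -0.03] [0.19, 0.02, -0.03] [0.19, 0.02, -0.03] [0.19, 0.02, -0.03]
```

View pics/s10.png

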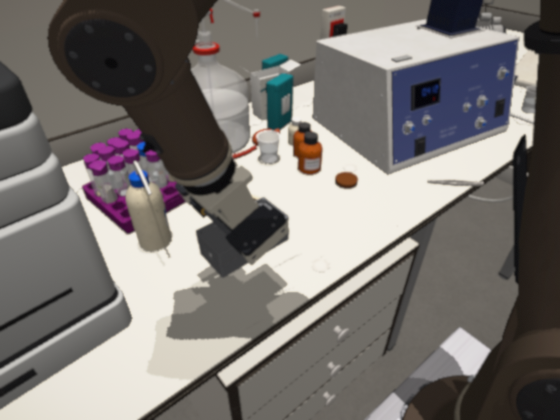

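>>> drive_tool(gripper=[-1,-1,-1,-1,-1], offset=[[0.1,0,0],[0.15,0,0],[0.2,0,0],[0.2,0,0],[0.2,0,0]], turn=[[0,3,0],[0,5,0],[0,6,0],[0,6,0],[0,6,0]])

```text
clock: 11.5
ee_pos: [0.4273, 0.0796, 0.1393]
ee_rot: [0.706, 0.706, 0.039, -0.038]
contact_force: [-0.4, 0.7, -2.5]
opening: 0.0678
```

>>> drive_tool(gripper=[-1,-1,-1,-1,-1], offset=[[0.2,0,0],[0.2,0,0],[0.2,0,0],[0.2,0,0],[0.2,0,0]], turn=[[0,6,0],[0,6,0],[0,6,0],[0,6,0],[0,6,0]])

```text
clock: 12.0
ee_pos: [0.4273, 0.0887, 0.1423]
ee_rot: [0.673, 0.671, 0.22, -0.219]
contact_force: [-0.6, 0.4, -3.6]
opening: 0.068
```

```bash
python3 - <<'E'
from h import *
plan([.43,.08,.16],tilt(70,90),pivot=G,w=6)
get('scene','pics/s11.png')
E
```

```text
t 12.0 tcp [0.4273 0.0887 0.1423] z [ 0.002  0.591 -0.807] y [ 1.    -0.002  0.001] F [-0.6  0.4 -3.6] open 0.068
q [ 0.71  0.45 -0.68  2.13 -0.52  0.77  0.47]
rows 6 turn/row [0.02, 5.63, -0.01]
[0.24, 0.04, -0.02] [0.24, 0.04, -0.01] [0.24, 0.04, -0.01] [0.24, 0.04, -0.0] [0.24, 0.04, 0.0] [0.24, 0.04, 0.01]
```

View pics/s11.png

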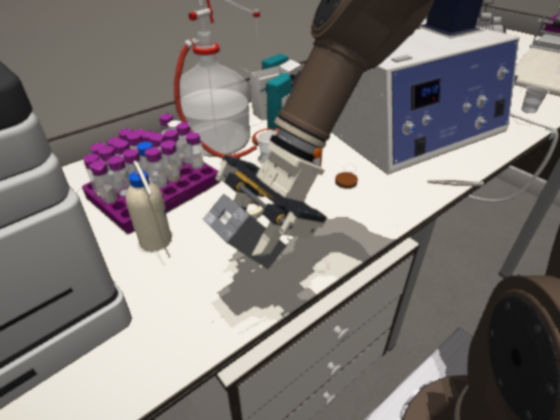

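>>> drive_tool(gripper=[-1,-1,-1,-1,-1], offset=[[0.2,0,0],[0.2,0,0],[0.2,0,0],[0.2,0,0],[0.2,0,0]], turn=[[0,6,0],[0,6,0],[0,6,0],[0,6,0],[0,6,0]])

```text
clock: 12.55
ee_pos: [0.4272, 0.0961, 0.1489]
ee_rot: [0.593, 0.592, 0.385, -0.386]
contact_force: [-0.1, -0.2, -2.2]
opening: 0.0679
```

>>> drive_tool(gripper=[-1,-1,-1], offset=[[0.1,0,0],[0,0,0],[0,0,0]], turn=[[0,4,0],[0,0,0],[0,0,0]])

```text
clock: 12.85
ee_pos: [0.4271, 0.0975, 0.1503]
ee_rot: [0.579, 0.58, 0.404, -0.406]
contact_force: [0.4, 0.3, -1.2]
opening: 0.0682
```

```bash
python3 - <<'E'
from h import *
plan([.43,.08,.09],tilt(70.2,90),pivot=G,w=6)
get('top','pics/t12.png')
im=get('scene','pics/s12.png')['image']
cv2.imwrite('pics/s12c.png',cv2.resize(im[150:330,140:380],(800,600),interpolation=cv2.INTER_CUBIC))
E
```

```text
t 12.85 tcp [0.4271 0.0975 0.1503] z [-0.002  0.939 -0.344] y [ 1.     0.001 -0.001] F [ 0.4  0.3 -1.2] open 0.0682
q [ 0.99  0.9  -0.8   2.08 -0.69  0.94  0.86]
rows 2 turn/row [-0.05, 0.15, -0.03]
[-3.13, 0.15, 1.15] [-3.13, 0.15, 1.14]
```

View pics/s12c.png

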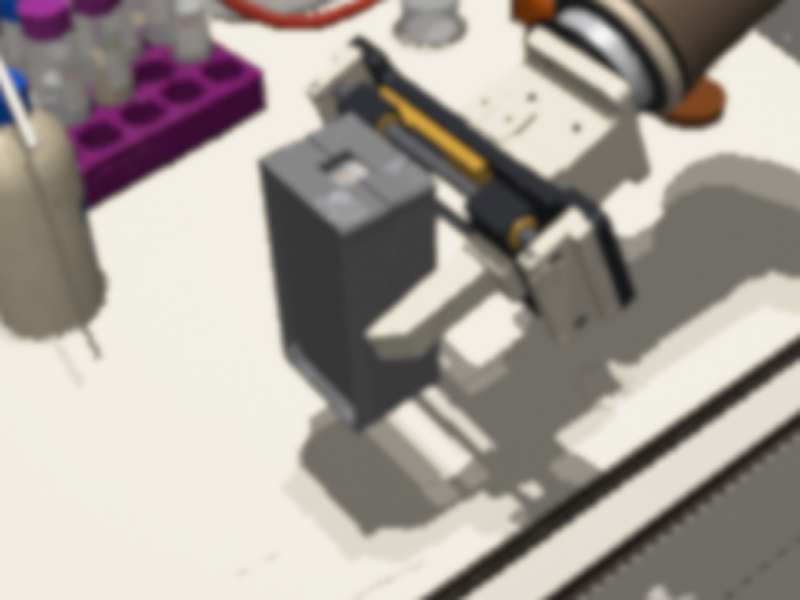

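View pics/t12.png

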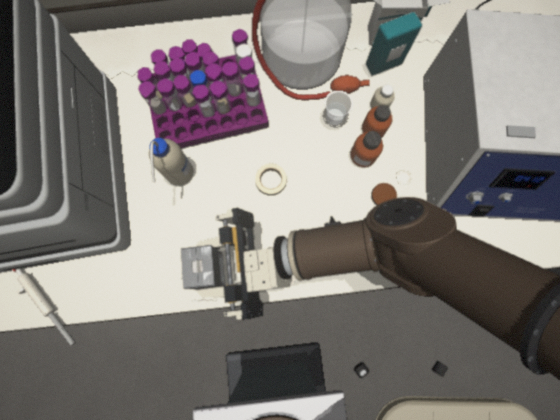

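>>> drive_tool(gripper=[-1,-1,-1,-1,-1], offset=[[-2.3,0,0.85],[-2.3,0,0.85],[-2.3,0,0.85],[-0.8,0,0.3],[0,0,0]], turn=[[0,0.1,0],[0,0.1,0],[0,0,0],[0,0,0],[0,0,0]])

```text
clock: 13.45
ee_pos: [0.4276, 0.0986, 0.0689]
ee_rot: [0.578, 0.579, 0.406, -0.407]
contact_force: [-0.1, -0.2, -1.2]
opening: 0.0678
```

```bash
python3 - <<'E'
from h import *
plan([.43,.08,.067],tilt(70.2,90),pivot=G,w=6)
im=get('scene','pics/s13.png')['image']
cv2.imwrite('pics/s13c.png',cv2.resize(im[180:330,180:380],(800,600),interpolation=cv2.INTER_CUBIC))
E
```

```text
t 13.45 tcp [0.4276 0.0986 0.0689] z [-0.002  0.941 -0.339] y [1.    0.002 0.   ] F [-0.1 -0.2 -1.2] open 0.0678
q [ 0.96  1.06 -0.74  2.06 -0.65  0.84  0.95]
rows 1 turn/row [-0.1, 0.0, 0.05]
[-0.81, 0.24, 0.2]
```

View pics/s13c.png

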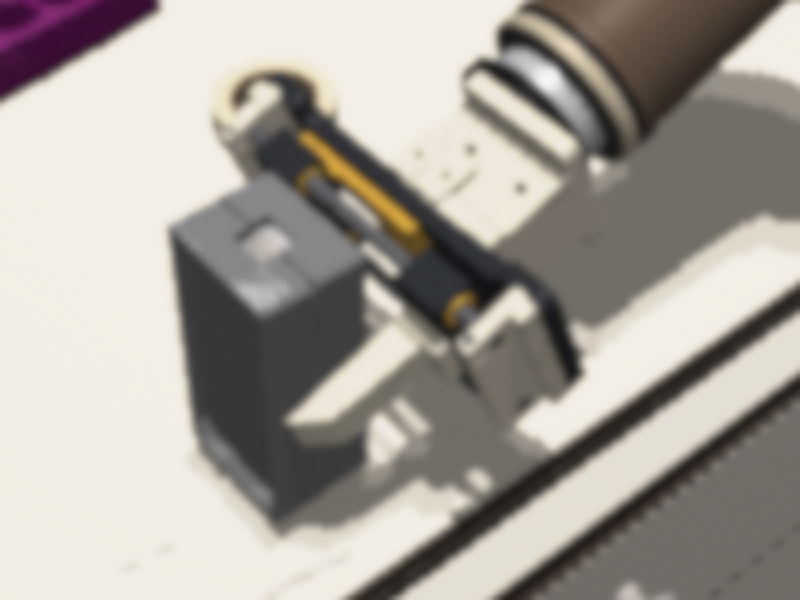

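>>> drive_tool(gripper=[-1,-1,-1,-1], offset=[[-0.4,0,0.15],[-0.35,0,0.1],[0,0,0],[0,0,0]], turn=[[0,0,0],[0,0,0],[0,0,0],[0,0,0]])

```text
clock: 13.9
ee_pos: [0.4278, 0.0981, 0.0613]
ee_rot: [0.578, 0.579, 0.407, -0.407]
contact_force: [0.3, 0.1, -2.0]
opening: 0.0677
```

>>> drive_tool(gripper=[-1,-1,-1], offset=[[-0.1,0,0.03],[0,0,0],[0,0,0]], turn=[[0,0,0],[0,0,0],[0,0,0]])

```text
clock: 14.2
ee_pos: [0.4277, 0.0981, 0.06]
ee_rot: [0.578, 0.579, 0.407, -0.407]
contact_force: [0.5, -0.2, -1.5]
opening: 0.0679
```

>>> drive_tool(gripper=[-1,-1,-1], offset=[[-0.1,0,0.03],[0,0,0],[0,0,0]], turn=[[0,0,0],[0,0,0],[0,0,0]])

```text
clock: 14.5
ee_pos: [0.4277, 0.098, 0.0589]
ee_rot: [0.578, 0.579, 0.407, -0.407]
contact_force: [-0.3, 0.4, -1.1]
opening: 0.0681
```

>>> drive_tool(gripper=[-1,-1,-1], offset=[[-0.1,0,0.03],[0,0,0],[0,0,0]], turn=[[0,0,0],[0,0,0],[0,0,0]])

```text
clock: 14.8
ee_pos: [0.4277, 0.0982, 0.0585]
ee_rot: [0.577, 0.579, 0.407, -0.407]
contact_force: [-0.9, -2.7, 5.4]
opening: 0.0676
```

```bash
python3 - <<'E'
from h import *
for i in range(3):
    s=status.get_state();print(s['contact_force'].round(1),s['ee_pos'])
    im=get('scene','pics/s14.png')['image']
cv2.imwrite('pics/s14c.png',cv2.resize(im[230:330,180:300],(720,600),interpolation=cv2.INTER_CUBIC))
E
```

```text
[-0.9 -2.7  5.4] [0.42767176 0.09822709 0.05854929]
[-0.3 -2.3  6. ] [0.42766566 0.09822628 0.05854498]
[-1.3 -3.3  5.3] [0.42766353 0.09823224 0.05854413]
```

View pics/s14c.png

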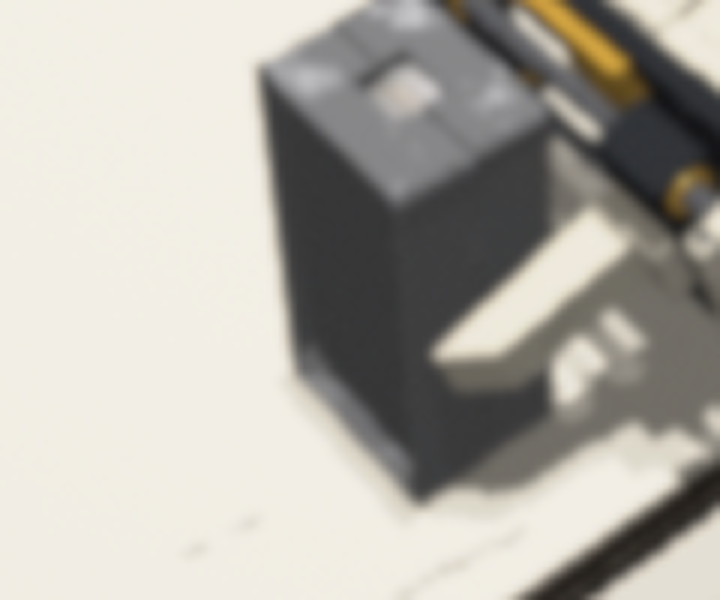

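The pair stands on its end with the seam shut and the table carrying the load. I'll release and back out.

>>> drive_tool(gripper=[-1,0.6,0.7,1,1], offset=[[0.05,0,0],[0,0,0],[0,0,0],[0,0,0],[0,0,0]], turn=[[0,0,0],[0,0,0],[0,0,0],[0,0,0],[0,0,0]], force=10)

```text
clock: 15.45
ee_pos: [0.4277, 0.0981, 0.0583]
ee_rot: [0.578, 0.579, 0.407, -0.407]
contact_force: [-1.3, 0.0, -0.5]
opening: 0.0889
```

```bash
python3 - <<'E'
from h import *
plan([.43,.08,.067],tilt(70.2,90),pivot=G,w=6)
im=get('scene','pics/s15.png')['image']
cv2.imwrite('pics/s15c.png',cv2.resize(im[230:330,180:300],(720,600),interpolation=cv2.INTER_CUBIC))
E
```

```text
t 15.45 tcp [0.4277 0.0981 0.0583] z [-0.001  0.941 -0.338] y [1.    0.001 0.001] F [-1.3  0.  -0.5] open 0.0889
q [ 0.96  1.08 -0.74  2.06 -0.65  0.83  0.96]
rows 1 turn/row [-0.04, -0.04, 0.05]
[0.2, 0.23, -0.12]
```

View pics/s15c.png

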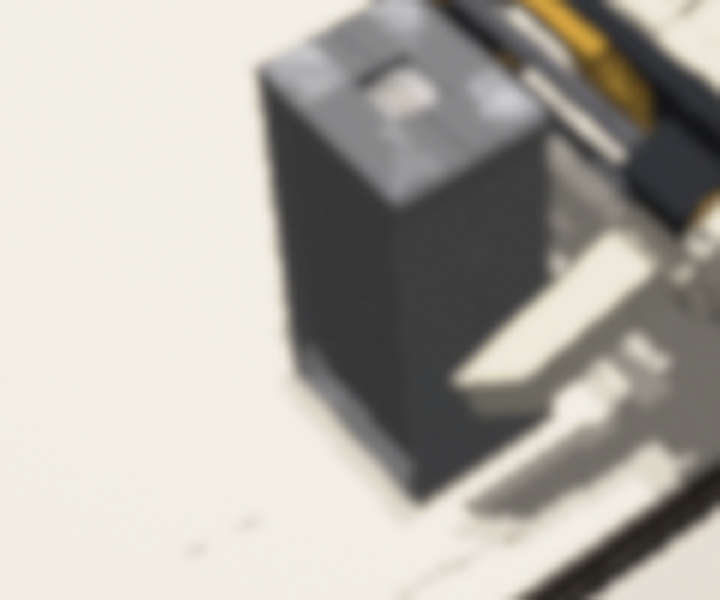

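>>> drive_tool(gripper=[1,1,1,1,1], offset=[[0,0,-1.0],[0,0,-2.5],[0,0,-3.0],[0,0,-2.5],[0,0,0]], turn=[[0,0,0],[0,0,0],[0,0,0],[0,0,0],[0,0,0]])

```text
clock: 16.0
ee_pos: [0.4292, 0.0093, 0.0886]
ee_rot: [0.58, 0.578, 0.407, -0.404]
contact_force: [-0.1, -0.1, -0.7]
opening: 0.0919
```

```bash
python3 - <<'E'
from h import *
plan([.428,-.03,.26],tilt(20,90),pivot=G,w=7)
get('scene','pics/s16.png')
E
```

```text
t 16.0 tcp [0.4292 0.0093 0.0886] z [ 0.004  0.94  -0.342] y [ 1.    -0.004  0.002] F [-0.1 -0.1 -0.7] open 0.0919
q [ 1.04  1.   -0.67  1.95 -0.56  1.06  0.91]
rows 8 turn/row [0.03, -6.25, -0.01]
[1.64, -0.01, -0.97] [1.53, -0.01, -1.17] [1.39, -0.01, -1.35] [1.23, -0.01, -1.51] [1.06, -0.01, -1.66] [0.87, -0.01, -1.79] [0.67, -0.01, -1.9] [0.46, -0.01, -1.98]
```

View pics/s16.png

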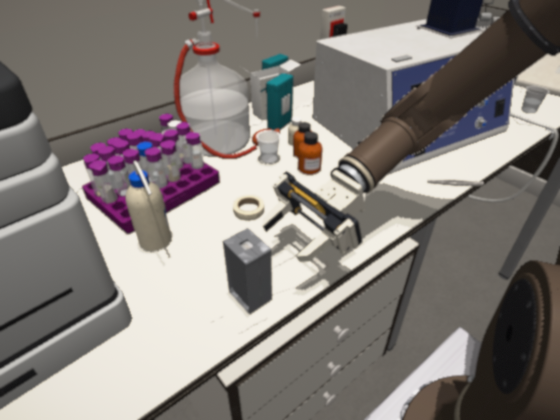

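>>> drive_tool(gripper=[1,1,1,1,1], offset=[[1.6,0,-1.0],[1.6,0,-1.2],[1.5,0,-1.4],[1.4,0,-1.5],[1.3,0,-1.7]], turn=[[0,-6,0],[0,-6,0],[0,-6,0],[0,-6,0],[0,-6,0]])

```text
clock: 16.55
ee_pos: [0.4271, -0.0045, 0.1892]
ee_rot: [0.664, 0.665, 0.242, -0.242]
contact_force: [-0.4, -1.0, 0.4]
opening: 0.0921
```

>>> drive_tool(gripper=[1,1,1], offset=[[1.0,0,-1.8],[0.8,0,-1.9],[0.6,0,-2.0]], turn=[[0,-6,0],[0,-6,0],[0,-6,0]])

```text
clock: 16.85
ee_pos: [0.427, -0.0168, 0.2502]
ee_rot: [0.693, 0.695, 0.135, -0.135]
contact_force: [-0.1, 0.1, -0.4]
opening: 0.0917
```

```bash
cat > top.py <<'E'
from h import *
np.set_printoptions(precision=4,suppress=True)
import sys
dt=get("top","pics/t17.png");ds=get("scene","pics/s17.png")
plan([.4277,.0828,.22],tilt(-25,90),pivot=G,w=7)
a=cv2.resize(dt["image"][225:300,160:260],(800,600),interpolation=cv2.INTER_CUBIC);cv2.imwrite("pics/t17c.png",a)
a=cv2.resize(ds["image"][220:320,200:300],(600,600),interpolation=cv2.INTER_CUBIC);cv2.imwrite("pics/s17c.png",a)
E
python3 top.py
```

```text
t 16.95 tcp [ 0.4287 -0.0144  0.2527] z [ 0.004  0.373 -0.928] y [1.    0.007 0.007] F [-0.5  0.1 -0.3] open 0.0921
q [ 0.75  0.22 -0.61  1.93 -0.29  1.1   0.29]
rows 7 turn/row [0.06, -6.7, 0.06]
[0.89, -0.01, 1.21] [1.03, -0.01, 1.07] [1.15, -0.01, 0.92] [1.25, -0.01, 0.75] [1.32, -0.01, 0.57] [1.38, -0.01, 0.39] [1.42, -0.01, 0.2]
```

View pics/t17c.png

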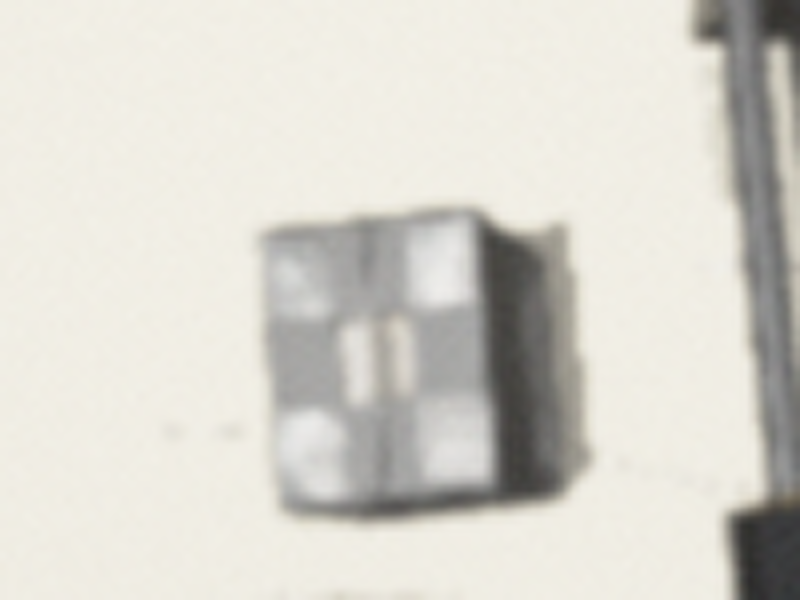

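View pics/s17c.png

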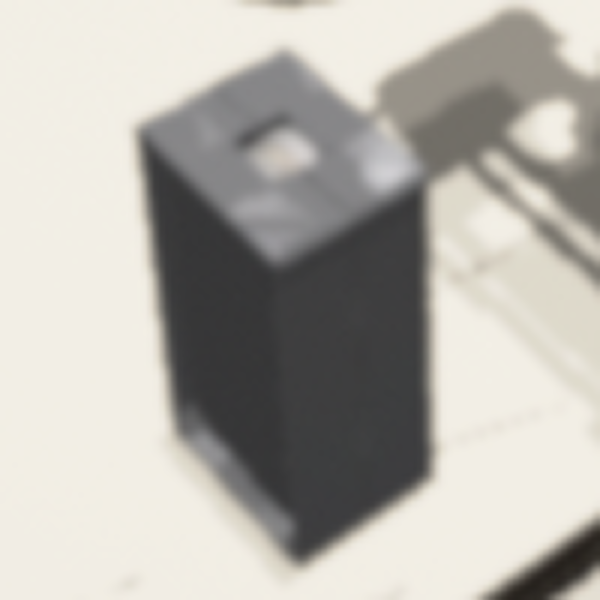

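```bash
python3 - <<'E'
from h import *
np.set_printoptions(precision=4,suppress=True)
dt=get("top");ds=get("scene")
q=np.array([[265,232],[478,210],[495,495],[285,510]])/8-.44+[160,225]
P=plane(dt,q,.134);print(P,P.mean(0),[np.linalg.norm(P[i]-P[i-1]) for i in range(4)])
q=np.array([[138,130],[287,50],[430,175],[278,265]])/6-.42+[200,220]
S=plane(ds,q,.134);print(S,S.mean(0),[np.linalg.norm(S[i]-S[i-1]) for i in range(4)])
e=P[1]-P[2]+P[0]-P[3];print('short axis angle',np.degrees(np.arctan2(e[1],e[0])))
e=S[1]-S[2]+S[0]-S[3];print(np.degrees(np.arctan2(e[1],e[0])))
E
```

```text
[[0.4607 0.1064 0.134 ]
 [0.4602 0.0551 0.134 ]
 [0.3929 0.0567 0.134 ]
 [0.395  0.1062 0.134 ]] [0.4272 0.0811 0.134 ] [np.float64(0.06576955504082209), np.float64(0.05124721683044247), np.float64(0.06732897332638543), np.float64(0.049523224915473896)]
[[0.4565 0.1096 0.134 ]
 [0.4569 0.0588 0.134 ]
 [0.3921 0.0579 0.134 ]
 [0.3916 0.1086 0.134 ]] [0.4243 0.0837 0.134 ] [np.float64(0.06491295417977623), np.float64(0.050823790534952534), np.float64(0.06480175397031691), np.float64(0.05073648351374749)]
short axis angle -0.6147170991175375
0.8164904071139327
```

>>> drive_tool(gripper=[1,1,1,1,1], offset=[[0.9,0,1.2],[1.0,0,1.1],[1.2,0,0.9],[1.3,0,0.7],[1.3,0,0.6]], turn=[[0,-6.7,0],[0,-6.7,0],[0,-6.7,0],[0,-6.7,0],[0,-6.7,0]])

```text
clock: 17.55
ee_pos: [0.4271, 0.0466, 0.2116]
ee_rot: [0.704, 0.703, -0.071, 0.071]
contact_force: [-0.2, 0.3, -1.5]
opening: 0.0916
```

>>> drive_tool(gripper=[1,1,1,1], offset=[[1.4,0,0.4],[1.4,0,0.2],[0,0,0],[0,0,0]], turn=[[0,-6.7,0],[0,-6.7,0],[0,0,0],[0,0,0]])

```text
clock: 17.95
ee_pos: [0.4263, 0.0732, 0.1978]
ee_rot: [0.689, 0.693, -0.153, 0.149]
contact_force: [-0.6, -1.7, 0.9]
opening: 0.0915
```

```bash
python3 - <<'E'
from h import *
plan([.4275,.0825,.15],tilt(-25,90),pivot=G,w=7)
im=get('scene','pics/s18.png')['image']
E
```

```text
t 17.95 tcp [0.4263 0.0732 0.1978] z [-0.004 -0.417 -0.909] y [ 1.     0.004 -0.006] F [-0.6 -1.7  0.9] open 0.0915
q [-0.09  0.35 -0.65  1.95  0.55  1.28 -0.99]
rows 2 turn/row [-0.11, -0.17, 0.18]
[1.41, 0.08, 2.92] [1.42, 0.07, 2.91]
```

View pics/s18.png

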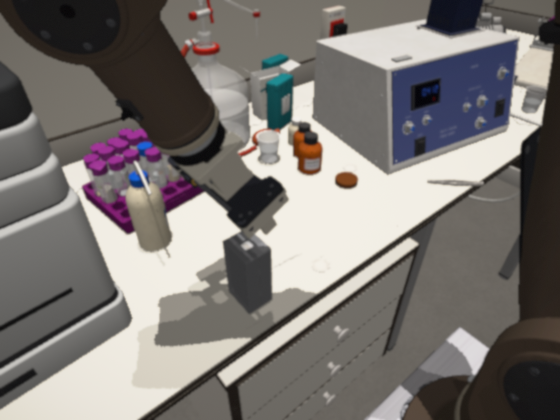

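```bash
python3 - <<'E'
from h import *
im=get('top','pics/t18.png')['image']
from ik import *
q=np.array(status.get_state()["joint_pos"])
# wrist centre
p,r=fkm.fk(q,x);print('tcp fit',p,'wrist',p-r.apply([0,0,x[9]]))
E
```

```text
tcp fit [0.41981715 0.0252156  0.2129023 ] wrist [0.4417189  0.22415945 0.64871338]
```

View pics/t18.png

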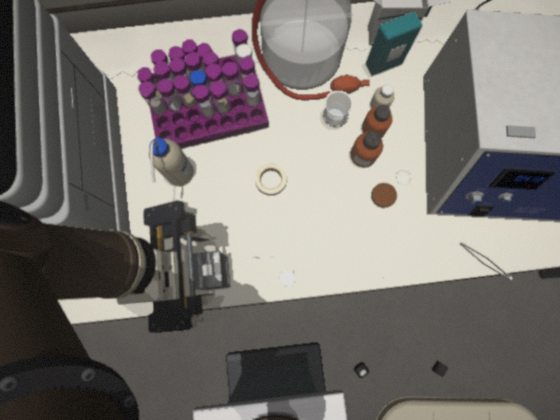

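```bash
sed -i 's/for t7 in (0,1.57,3.14,-1.57)/for t7 in (1.5,)/; s/for yaw in (-2.2,-.1,1.5,3.14)/for yaw in (0,)/; s/itertools.product(\[1,-1\],repeat=4)/[(-1,-1,-1,-1)]/' fk.py; python3 fk.py; python3 - <<'E'
from ik import *
q=np.array(status.get_state()["joint_pos"])
p,r=fkm.fk(q,x);print('tcp fit',p,'wrist',p-r.apply([0,0,x[9]]))
dt=get('top')
print(plane(dt,[[125,250],[128,240],[0,265]],0), plane(dt,[[60,262],[0,262]],.3))
E
```

```text
22
3022.3 (-1, -1, -1, -1) [-0.0154, -0.0492, 0.2981, -0.0131, 0.0359, 0.435, -0.0674, 0.3703, -0.0004, 0.3618, 1.5595]
tcp fit [0.39166434 0.07314757 0.19769106] wrist [0.39464024 0.22413337 0.52652166]
[[0.50283678 0.28775411 0.        ]
 [0.52502084 0.28012366 0.        ]
 [0.5002787  0.57821291 0.        ]] [[0.44947336 0.27138601 0.3       ]
 [0.4594798  0.36396138 0.3       ]]
```

```bash
cat > fk2.py <<'E'
from h import *
from scipy.optimize import least_squares
D=[json.loads(l) for l in open("log.jsonl")]
AX='zyzyzyz'
def fk(q,x,upto=7):
    o=x[:24].reshape(8,3); r=R.from_euler('z',x[24]);p=o[0].copy()
    for i in range(upto):
        r=r*R.from_euler(AX[i],(-q[i] if AX[i]=='z' else q[i])); p=p+r.apply(o[i+1])
    if upto==7: r=r*R.from_euler('z',x[25])
    return p,r
def res(x):
    o=[]
    for d in D:
        p,r=fk(d["q"],x);o+=list((p-d["p"])*1000)+list((R.from_quat(d["r"]).inv()*r).as_rotvec()*300)
    return np.r_[o,(x-X0)*5]
X0=np.zeros(26);X0[2]=.3;X0[8]=.4;X0[14]=.4;X0[20]=.36;X0[25]=1.57
if __name__=="__main__":
    r=least_squares(res,X0);e=r.fun[:-26].reshape(-1,6);print(len(D),r.cost,np.abs(e).max(0));print(r.x[:24].reshape(8,3).round(3).tolist(),r.x[24:])
    json.dump(r.x.tolist(),open("fk2.json","w"))
    q=np.array(status.get_state()["joint_pos"])
    for k in range(1,8): print(k,fk(q,r.x,k)[0].round(3))
E
python3 fk2.py
```

```text
26 0.1754543802208606 [3.78441042e-03 3.40809153e-03 1.61835359e-03 2.61513367e-04
 1.92360841e-06 1.46829702e-04]
[[-0.0, -0.0, 0.286], [-0.0, -0.018, -0.014], [0.0, -0.018, 0.479], [-0.0, -0.008, 0.079], [-0.0, -0.008, 0.414], [0.0, -0.0, 0.014], [-0.0, -0.0, 0.365], [-0.0, 0.0, 0.005]] [9.26229781e-07 1.57079713e+00]
1 [ 0.001 -0.018  0.272]
2 [ 0.166 -0.023  0.722]
3 [ 0.198 -0.027  0.794]
4 [0.421 0.217 0.544]
5 [0.428 0.225 0.536]
6 [0.427 0.073 0.204]
7 [0.427 0.071 0.2  ]
```

```bash
python3 - <<'E'
from h import *
plan([.4275,.084,.102],tilt(-20,90),pivot=G,n=5)
E
```

```text
t 18.1 tcp [0.4273 0.0708 0.1996] z [-0.002 -0.417 -0.909] y [ 1.    -0.002 -0.001] F [-0.2 -0.7  0.1] open 0.092
q [-0.08  0.35 -0.65  1.95  0.55  1.28 -0.99]
rows 5 turn/row [-0.02, 0.93, -0.02]
[1.09, 0.01, 2.04] [1.05, 0.01, 2.06] [1.02, 0.01, 2.07] [0.98, 0.0, 2.09] [0.95, 0.0, 2.1]
```

>>> drive_tool(gripper=[1,1,1,1,1], offset=[[1.1,0,2.0],[1.0,0,2.1],[0.9,0,2.1],[0,0,0],[0,0,0]], turn=[[0,2.3,0],[0,2.4,0],[0,0,0],[0,0,0],[0,0,0]])

```text
clock: 18.6
ee_pos: [0.4277, 0.0758, 0.1319]
ee_rot: [0.697, 0.696, -0.123, 0.123]
contact_force: [0.2, 0.6, 0.1]
opening: 0.0919
```

```bash
python3 - <<'E'
from h import *
plan([.4275,.084,.102],tilt(-20,90),pivot=G,n=3)
im=get('scene','pics/s19.png')['image']
cv2.imwrite('pics/s19c.png',cv2.resize(im[170:320,150:350],(800,600),interpolation=cv2.INTER_CUBIC))
E
```

```text
t 18.6 tcp [0.4277 0.0758 0.1319] z [-0.    -0.342 -0.94 ] y [ 1.    -0.001  0.   ] F [0.2 0.6 0.1] open 0.0919
q [-0.06  0.41 -0.64  2.03  0.58  1.09 -1.04]
rows 3 turn/row [-0.0, -0.01, -0.02]
[0.6, -0.01, 1.47] [0.6, -0.01, 1.47] [0.6, -0.01, 1.47]
```

View pics/s19c.png

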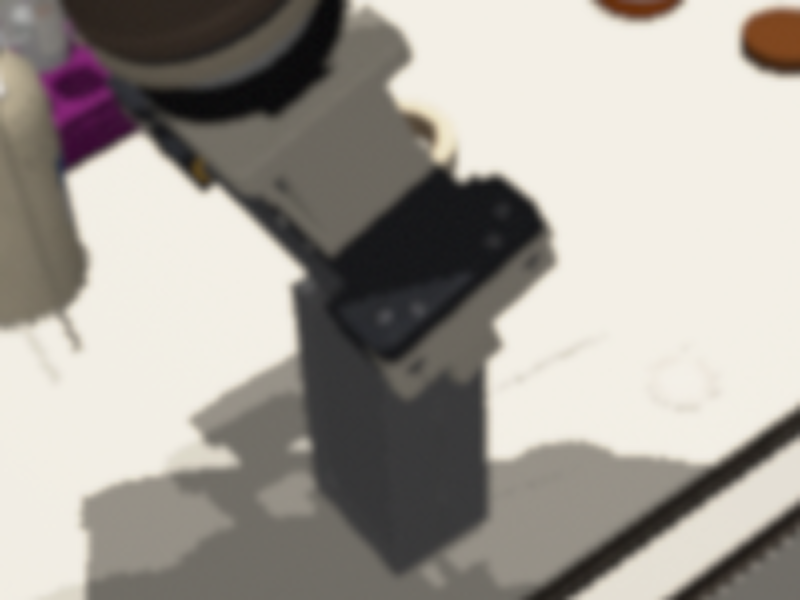

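>>> drive_tool(gripper=[1,1,1,1,1], offset=[[0.6,0,1.5],[0.6,0,1.5],[0.6,0,1.4],[0,0,0],[0,0,0]], turn=[[0,0,0],[0,0,0],[0,0,0],[0,0,0],[0,0,0]])

```text
clock: 19.15
ee_pos: [0.4281, 0.0791, 0.0848]
ee_rot: [0.696, 0.697, -0.122, 0.123]
contact_force: [0.3, 0.6, -0.1]
opening: 0.0919
```

```bash
python3 - <<'E'
from h import *
plan([.4275,.084,.102],tilt(-20,90),pivot=G,n=1)
im=get('scene','pics/s20.png')['image']
cv2.imwrite('pics/s20c.png',cv2.resize(im[170:320,150:350],(800,600),interpolation=cv2.INTER_CUBIC))
E
```

```text
t 19.15 tcp [0.4281 0.0791 0.0848] z [ 0.002 -0.341 -0.94 ] y [1.    0.001 0.001] F [ 0.3  0.6 -0.1] open 0.0919
q [-0.1   0.49 -0.61  2.07  0.66  1.   -1.13]
rows 1 turn/row [0.1, -0.07, 0.03]
[-0.13, -0.06, 0.1]
```

View pics/s20c.png

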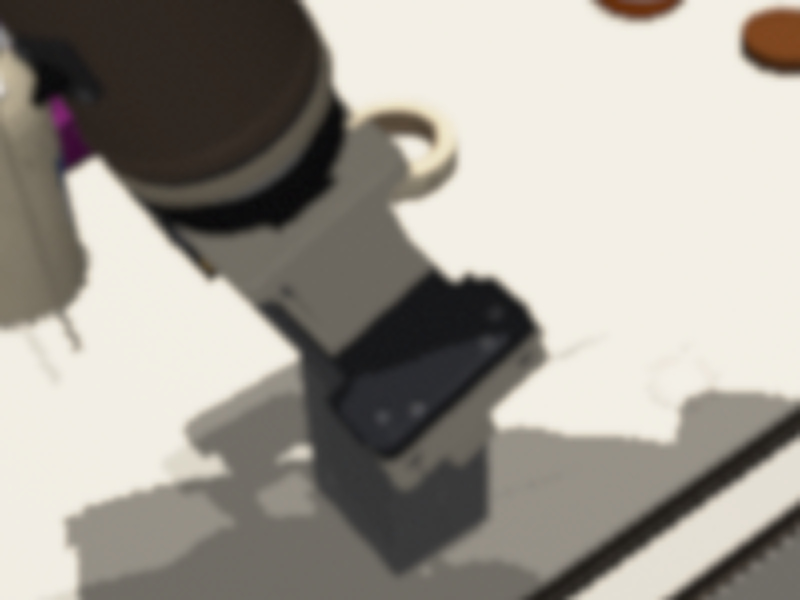

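>>> drive_tool(gripper=[1,1,-1,-1,-1], offset=[[-0.1,0,0],[0,0,0],[0,0,0],[0,0,0],[0,0,0]], turn=[[0,0,0],[0,0,0],[0,0,0],[0,0,0],[0,0,0]], force=15)

```text
clock: 19.7
ee_pos: [0.4277, 0.078, 0.0843]
ee_rot: [0.696, 0.697, -0.122, 0.123]
contact_force: [0.5, 0.3, 0.5]
opening: 0.0725
```

>>> drive_tool(gripper=[-1,-1,-1,-1,-1], offset=[[0,0,0],[0,0,0],[0,0,0],[0,0,0],[0,0,0]], turn=[[0,0,0],[0,0,0],[0,0,0],[0,0,0],[0,0,0]], force=30)

```text
clock: 20.2
ee_pos: [0.4277, 0.078, 0.0842]
ee_rot: [0.696, 0.697, -0.122, 0.123]
contact_force: [-0.6, -0.3, 1.6]
opening: 0.068
```

>>> drive_tool(gripper=[-1,-1,-1], offset=[[0,0,0],[0,0,0],[0,0,0]], turn=[[0,0,0],[0,0,0],[0,0,0]], force=60)

```text
clock: 20.5
ee_pos: [0.4277, 0.078, 0.0842]
ee_rot: [0.696, 0.697, -0.122, 0.123]
contact_force: [0.9, -0.7, 1.1]
opening: 0.0677
```

```bash
python3 - <<'E'
from h import *
plan([.4275,.084,.16],tilt(-20,90),pivot=G,n=3)
E
```

```text
t 20.5 tcp [0.4277 0.078  0.0842] z [ 0.001 -0.341 -0.94 ] y [1.    0.001 0.001] F [ 0.9 -0.7  1.1] open 0.0677
q [-0.1   0.49 -0.61  2.08  0.66  1.   -1.13]
rows 3 turn/row [0.02, -0.02, 0.01]
[-0.67, -0.01, -1.82] [-0.67, -0.01, -1.82] [-0.68, -0.01, -1.81]
```

>>> drive_tool(gripper=[-1,-1,-1,-1,-1], offset=[[-0.2,0,-0.5],[-0.4,0,-1.0],[-0.4,0,-1.2],[0,0,0],[0,0,0]], turn=[[0,0,0],[0,0,0],[0,0,0],[0,0,0],[0,0,0]])

```text
clock: 21.0
ee_pos: [0.4281, 0.0779, 0.1136]
ee_rot: [0.696, 0.697, -0.122, 0.123]
contact_force: [0.4, 0.2, -2.6]
opening: 0.0675
```

```bash
python3 - <<'E'
from h import *
plan([.4275,.03,.135],tilt(70,90),pivot=G,n=16)
im=get('scene','pics/s21.png')['image']
cv2.imwrite('pics/s21c.png',cv2.resize(im[170:320,150:350],(800,600),interpolation=cv2.INTER_CUBIC))
E
```

```text
t 21.0 tcp [0.4281 0.0779 0.1136] z [ 0.002 -0.341 -0.94 ] y [1.    0.001 0.002] F [ 0.4  0.2 -2.6] open 0.0675
q [-0.07  0.44 -0.63  2.05  0.61  1.05 -1.08]
rows 16 turn/row [0.01, 5.62, 0.01]
[-0.14, -0.0, 0.08] [-0.15, -0.0, 0.05] [-0.16, -0.0, 0.02] [-0.16, -0.0, -0.01] [-0.15, -0.0, -0.05] [-0.15, -0.0, -0.08] [-0.14, -0.0, -0.11] [-0.13, -0.0, -0.14] [-0.11, -0.0, -0.17] [-0.1, -0.0, -0.2] [-0.08, -0.0, -0.23] [-0.05, -0.0, -0.25] [-0.03, -0.0, -0.28] [-0.0, -0.0, -0.29] [0.03, -0.0, -0.31] [0.06, -0.0, -0.33]
```

View pics/s21c.png

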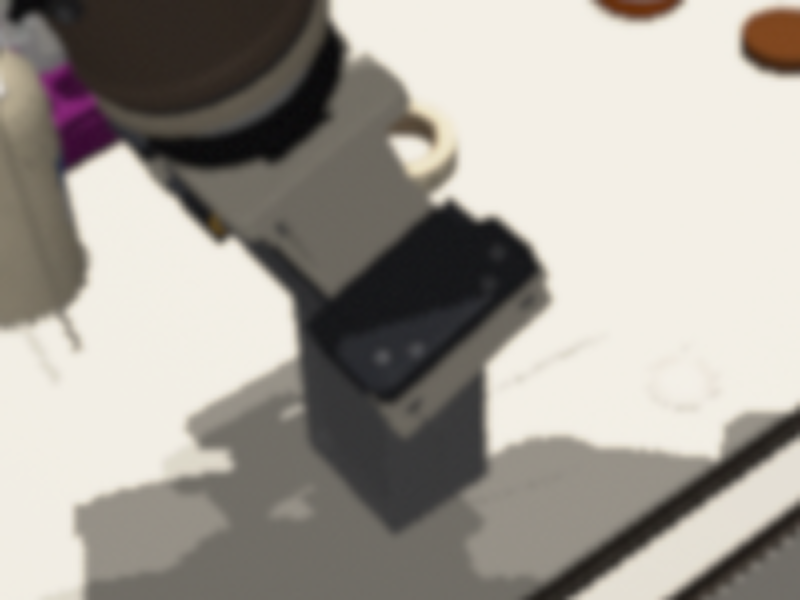

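>>> drive_tool(gripper=[-1,-1,-1,-1,-1], offset=[[-0.1,0,0],[-0.1,0,0.05],[-0.15,0,0.05],[-0.15,0,0],[-0.15,0,-0.05]], turn=[[0,3,0],[0,5,0],[0,5.6,0],[0,5.6,0],[0,5.6,0]])

```text
clock: 21.55
ee_pos: [0.4277, 0.0711, 0.1138]
ee_rot: [0.706, 0.707, 0.032, -0.03]
contact_force: [-0.7, 0.2, -2.8]
opening: 0.0678
```

>>> drive_tool(gripper=[-1,-1,-1,-1,-1], offset=[[-0.15,0,-0.05],[-0.15,0,-0.1],[-0.15,0,-0.1],[-0.1,0,-0.15],[-0.1,0,-0.2]], turn=[[0,5.6,0],[0,5.6,0],[0,5.6,0],[0,5.6,0],[0,5.6,0]])

```text
clock: 22.05
ee_pos: [0.4278, 0.0623, 0.1178]
ee_rot: [0.678, 0.678, 0.202, -0.201]
contact_force: [0.3, 0.1, -2.7]
opening: 0.0678
```

```bash
python3 - <<'E'
from h import *
plan([.4275,.03,.135],tilt(70,90),pivot=G,n=7)
im=get('scene','pics/s22.png')['image']
cv2.imwrite('pics/s22c.png',cv2.resize(im[150:330,140:380],(800,600),interpolation=cv2.INTER_CUBIC))
E
```

```text
t 22.05 tcp [0.4278 0.0623 0.1178] z [ 0.001  0.545 -0.838] y [1.    0.    0.002] F [ 0.3  0.1 -2.7] open 0.0678
q [ 0.98  0.64 -1.07  2.11 -0.04  0.69  0.04]
rows 7 turn/row [0.01, 5.28, 0.01]
[-0.08, -0.0, -0.2] [-0.06, -0.0, -0.22] [-0.04, -0.0, -0.24] [-0.02, -0.0, -0.26] [0.01, -0.0, -0.27] [0.03, -0.0, -0.29] [0.06, -0.0, -0.3]
```

View pics/s22c.png

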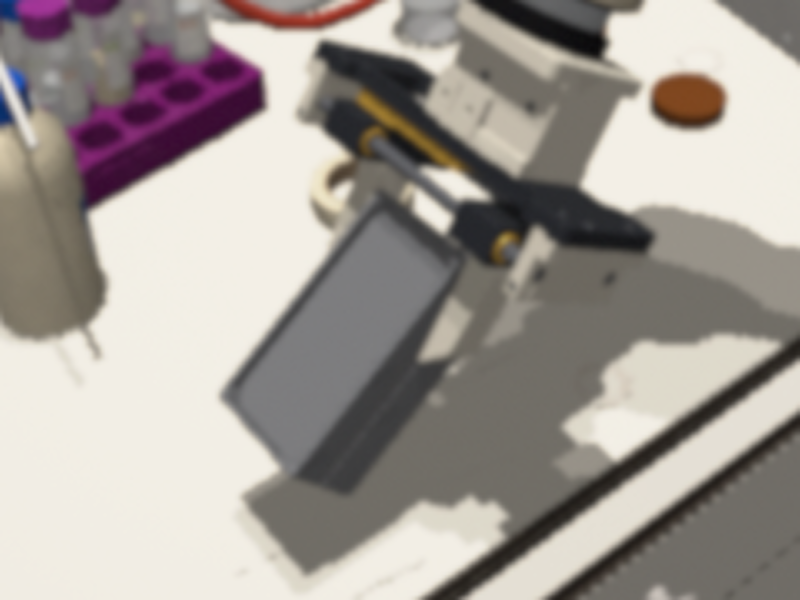

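>>> drive_tool(gripper=[-1,-1], offset=[[-0.1,0,-0.2],[-0.05,0,-0.2]], turn=[[0,5.3,0],[0,5.3,0]])

```text
clock: 22.3
ee_pos: [0.4277, 0.0592, 0.12]
ee_rot: [0.656, 0.657, 0.262, -0.262]
contact_force: [0.4, -0.1, -2.3]
opening: 0.0676
```

```bash
python3 - <<'E'
from h import *
plan([.4275,.03,.135],tilt(70,90),pivot=G,n=5)
E
```

```text
t 22.3 tcp [0.4277 0.0592 0.12  ] z [ 0.     0.689 -0.725] y [1.    0.001 0.001] F [ 0.4 -0.1 -2.3] open 0.0676
q [ 1.1   0.8  -1.13  2.09 -0.08  0.73  0.16]
rows 5 turn/row [-0.0, 5.29, 0.02]
[-0.04, -0.01, -0.25] [-0.02, -0.0, -0.27] [0.0, -0.0, -0.29] [0.03, -0.0, -0.3] [0.06, -0.0, -0.31]
```

>>> drive_tool(gripper=[-1,-1], offset=[[-0.05,0,-0.25],[0,0,-0.25]], turn=[[0,5.3,0],[0,5.3,0]])

```text
clock: 22.5
ee_pos: [0.4278, 0.055, 0.1227]
ee_rot: [0.629, 0.63, 0.322, -0.322]
contact_force: [-0.1, 0.5, -2.9]
opening: 0.0674
```

```bash
python3 - <<'E'
from h import *
plan([.4275,.03,.11],tilt(70,90),pivot=G,n=3)
E
```

```text
t 22.5 tcp [0.4278 0.055  0.1227] z [-0.     0.811 -0.586] y [1.    0.001 0.   ] F [-0.1  0.5 -2.9] open 0.0674
q [ 1.18  0.96 -1.16  2.06 -0.11  0.78  0.26]
rows 3 turn/row [-0.01, 5.28, 0.01]
[-0.66, -0.01, 0.19] [-0.67, -0.01, 0.12] [-0.68, -0.01, 0.04]
```

>>> drive_tool(gripper=[-1,-1,-1,-1], offset=[[-0.6,0,0.2],[-0.6,0,0.1],[-0.6,0,0],[0,0,0]], turn=[[0,5.3,0],[0,5.3,0],[0,5.3,0],[0,0,0]])

```text
clock: 22.9
ee_pos: [0.4275, 0.0478, 0.1022]
ee_rot: [0.58, 0.577, 0.405, -0.408]
contact_force: [-0.3, -0.1, -2.2]
opening: 0.0677
```

```bash
python3 - <<'E'
from h import *
plan([.4275,.03,.055],tilt(70,90),pivot=G,n=3)
im=get('scene','pics/s23.png')['image']
cv2.imwrite('pics/s23c.png',cv2.resize(im[170:320,160:360],(800,600),interpolation=cv2.INTER_CUBIC))
E
```

```text
t 22.9 tcp [0.4275 0.0478 0.1022] z [ 0.     0.941 -0.339] y [ 1.    -0.002 -0.006] F [-0.3 -0.1 -2.2] open 0.0677
q [ 1.25  1.24 -1.14  1.99 -0.13  0.87  0.39]
rows 3 turn/row [0.01, -0.07, -0.12]
[-1.68, 0.01, 0.6] [-1.68, 0.01, 0.6] [-1.68, 0.0, 0.6]
```

View pics/s23c.png

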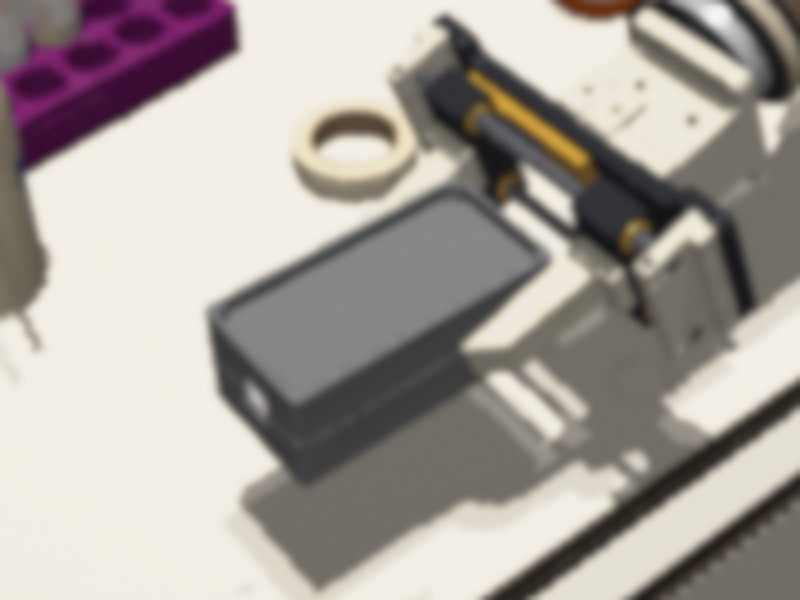

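>>> drive_tool(gripper=[-1,-1,-1,-1,-1], offset=[[-1.9,0,0.7],[-2.3,0,0.85],[-1.9,0,0.7],[-0.7,0,0.25],[0,0,0]], turn=[[0,0,0],[0,0,0],[0,0,0],[0,0,0],[0,0,0]])

```text
clock: 23.45
ee_pos: [0.4276, 0.0492, 0.0331]
ee_rot: [0.579, 0.58, 0.405, -0.405]
contact_force: [-0.4, 0.0, -1.5]
opening: 0.0679
```

```bash
python3 - <<'E'
from h import *
plan([.4275,.03,.028],tilt(70,90),pivot=G,n=1)
im=get('scene','pics/s24.png')['image']
cv2.imwrite('pics/s24c.png',cv2.resize(im[180:330,160:360],(800,600),interpolation=cv2.INTER_CUBIC))
E
```

```text
t 23.45 tcp [0.4276 0.0492 0.0331] z [-0.002  0.939 -0.344] y [1.    0.002 0.   ] F [-0.4  0.  -1.5] open 0.0679
q [ 1.22  1.34 -1.06  1.97 -0.06  0.82  0.44]
rows 1 turn/row [-0.1, 0.11, 0.04]
[-1.14, -0.01, 0.25]
```

View pics/s24c.png

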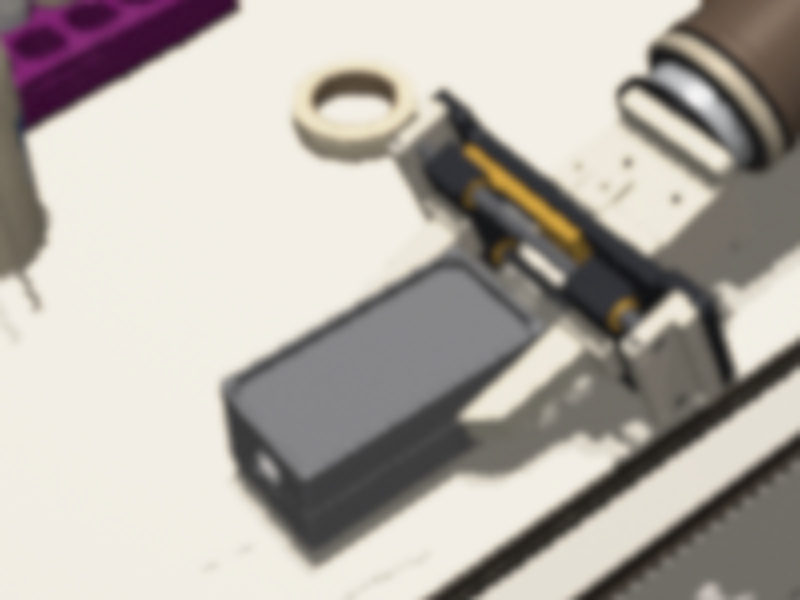

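>>> drive_tool(gripper=[-1,-1,-1,-1], offset=[[-0.5,0,0.2],[-0.4,0,0.1],[0,0,0],[0,0,0]], turn=[[0,0,0],[0,0,0],[0,0,0],[0,0,0]])

```text
clock: 23.9
ee_pos: [0.4278, 0.0487, 0.0243]
ee_rot: [0.579, 0.58, 0.405, -0.405]
contact_force: [-0.1, 0.3, -1.9]
opening: 0.0678
```

>>> drive_tool(gripper=[-1,-1,-1], offset=[[-0.1,0,0.03],[0,0,0],[0,0,0]], turn=[[0,0,0],[0,0,0],[0,0,0]])

```text
clock: 24.2
ee_pos: [0.4278, 0.0487, 0.0231]
ee_rot: [0.579, 0.58, 0.405, -0.405]
contact_force: [0.4, -0.6, -2.6]
opening: 0.0676
```

>>> drive_tool(gripper=[-1,-1,-1], offset=[[-0.1,0,0.03],[0,0,0],[0,0,0]], turn=[[0,0,0],[0,0,0],[0,0,0]])

```text
clock: 24.5
ee_pos: [0.4278, 0.0486, 0.022]
ee_rot: [0.579, 0.58, 0.405, -0.405]
contact_force: [0.2, -0.1, -2.3]
opening: 0.0681
```

>>> drive_tool(gripper=[-1,-1,-1], offset=[[-0.07,0,0.02],[0,0,0],[0,0,0]], turn=[[0,0,0],[0,0,0],[0,0,0]])

```text
clock: 24.8
ee_pos: [0.4278, 0.0486, 0.0214]
ee_rot: [0.579, 0.58, 0.405, -0.405]
contact_force: [0.6, -1.4, -0.4]
opening: 0.0675
```

```bash
python3 - <<'E'
from h import *
plan([.4275,.03,.028],tilt(70,90),pivot=G,n=1)
im=get('scene','pics/s25.png')['image']
cv2.imwrite('pics/s25c.png',cv2.resize(im[200:330,180:340],(738,600),interpolation=cv2.INTER_CUBIC))
E
```

```text
t 24.8 tcp [0.4278 0.0486 0.0214] z [-0.001  0.939 -0.343] y [1.    0.001 0.001] F [ 0.6 -1.4 -0.4] open 0.0675
q [ 1.21  1.36 -1.05  1.96 -0.05  0.81  0.45]
rows 1 turn/row [-0.04, 0.04, 0.06]
[-0.02, -0.03, -0.09]
```

View pics/s25c.png

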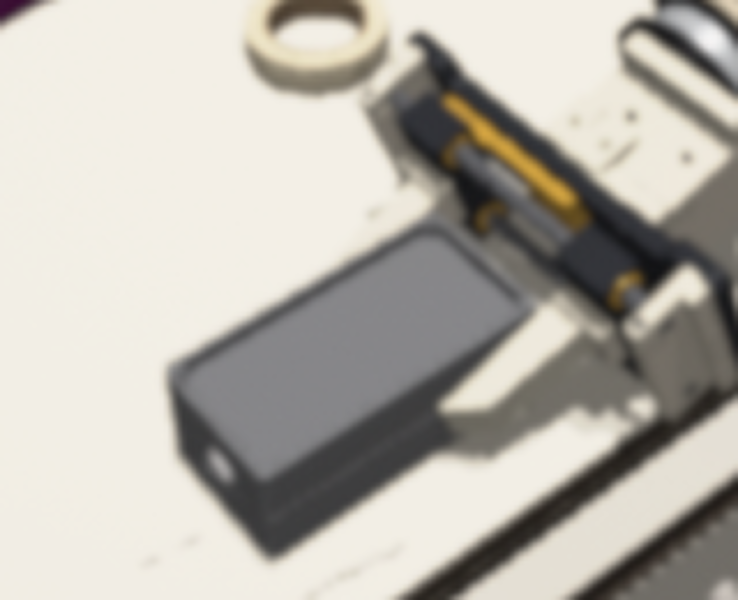

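The pair is flat and upside down with the seam closed, and it is just touching the table. I'll press slightly and release.

>>> drive_tool(gripper=[-1,-1,-1,-1], offset=[[-0.04,0,0.01],[0,0,0],[0,0,0],[0,0,0]], turn=[[0,0,0],[0,0,0],[0,0,0],[0,0,0]])

```text
clock: 25.25
ee_pos: [0.4278, 0.0486, 0.0213]
ee_rot: [0.579, 0.58, 0.405, -0.405]
contact_force: [0.1, -3.0, 3.3]
opening: 0.0678
```

>>> drive_tool(gripper=[-1,0.6,0.8,1,1], offset=[[0,0,0],[0,0,0],[0,0,0],[0,0,0],[0,0,0]], turn=[[0,0,0],[0,0,0],[0,0,0],[0,0,0],[0,0,0]], force=10)

```text
clock: 25.75
ee_pos: [0.4277, 0.0486, 0.0207]
ee_rot: [0.579, 0.58, 0.405, -0.405]
contact_force: [0.4, 1.3, -0.2]
opening: 0.0903
```

>>> drive_tool(gripper=[1,1,1,1,1], offset=[[0,0,0],[0,0,0],[0,0,-1.0],[0,0,-2.0],[0,0,-2.5]], turn=[[0,0,0],[0,0,0],[0,0,0],[0,0,0],[0,0,0]])

```text
clock: 26.25
ee_pos: [0.4273, -0.0037, 0.0402]
ee_rot: [0.578, 0.58, 0.405, -0.406]
contact_force: [0.2, -0.4, -0.1]
opening: 0.0918
```

>>> drive_tool(gripper=[1,1,1], offset=[[0,0,-2.5],[0,0,-1],[0,0,0]], turn=[[0,0,0],[0,0,0],[0,0,0]])

```text
clock: 26.55
ee_pos: [0.4286, -0.0376, 0.0518]
ee_rot: [0.58, 0.58, 0.406, -0.404]
contact_force: [1.3, 0.4, 0.1]
opening: 0.0914
```

```bash
python3 - <<'E'
from h import *
plan([.4275,.0,.22],tilt(0,90),pivot=G)
d=get('top','pics/t26.png');im=get('scene','pics/s26.png')['image']
cv2.imwrite('pics/s26c.png',cv2.resize(im[220:330,180:300],(654,600),interpolation=cv2.INTER_CUBIC))
cv2.imwrite('pics/t26c.png',cv2.resize(d['image'][225:300,160:260],(800,600),interpolation=cv2.INTER_CUBIC))
E
```

```text
t 26.55 tcp [ 0.4286 -0.0376  0.0518] z [ 0.002  0.939 -0.344] y [ 1.    -0.002  0.001] F [1.3 0.4 0.1] open 0.0914
q [ 1.31  1.3  -1.05  1.85 -0.05  1.03  0.46]
rows 9 turn/row [0.01, -7.76, -0.0]
[1.64, -0.01, -0.06] [1.62, -0.01, -0.32] [1.56, -0.01, -0.57] [1.47, -0.01, -0.81] [1.35, -0.01, -1.03] [1.2, -0.01, -1.24] [1.02, -0.01, -1.43] [0.82, -0.01, -1.58] [0.6, -0.01, -1.72]
```

View pics/s26c.png

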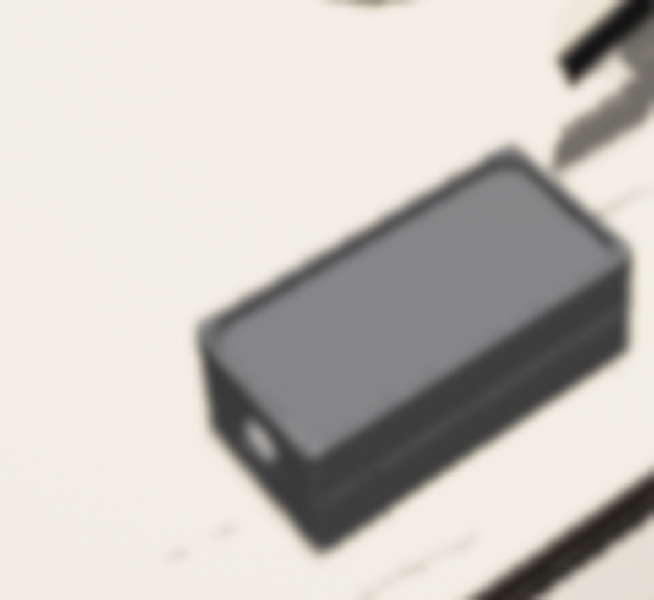

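View pics/t26c.png

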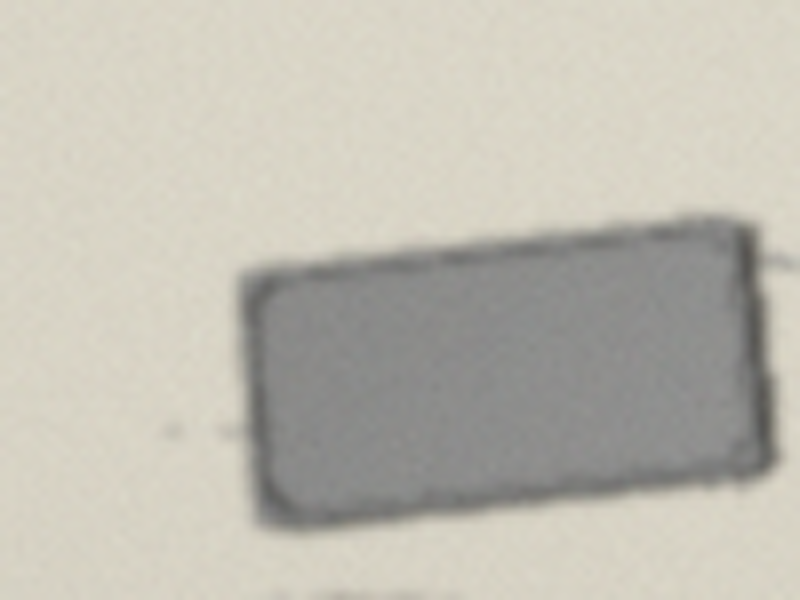

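```bash
python3 - <<'E'
from h import *
np.set_printoptions(precision=4,suppress=True)
dt=get("top");ds=get('scene')
q=np.array([[247,275],[750,225],[770,475],[262,525]])/8-.44+[160,225]
P=plane(dt,q,.052);B=plane(dt,q,0);print(P,P.mean(0),[np.linalg.norm(P[i]-P[i-1]) for i in range(4)],(P[0]+B[2])/2)
e=P[0]-P[1];print(np.degrees(np.arctan2(e[0],e[1])))
q=np.array([[200,333],[512,147],[630,252],[315,460]])/5.45-.4+[180,220]
S=plane(ds,q,.052);print(S,S.mean(0),[np.linalg.norm(S[i]-S[i-1]) for i in range(4)])
e=S[0]-S[1];print(np.degrees(np.arctan2(e[0],e[1])))
E
```

```text
[[ 0.4602  0.1291  0.052 ]
 [ 0.4583 -0.0049  0.052 ]
 [ 0.3928 -0.0035  0.052 ]
 [ 0.3948  0.1296  0.052 ]] [0.4265 0.0626 0.052 ] [np.float64(0.06535477454795875), np.float64(0.1339663823990935), np.float64(0.06553836576123241), np.float64(0.1331017654683887)] [0.4273 0.0642 0.026 ]
0.7920046117793682
[[0.4555 0.132  0.052 ]
 [0.4573 0.002  0.052 ]
 [0.3942 0.002  0.052 ]
 [0.3913 0.1314 0.052 ]] [0.4246 0.0669 0.052 ] [np.float64(0.06416900820784731), np.float64(0.1300364366934778), np.float64(0.0631185518664969), np.float64(0.1294674137300534)]
-0.825855794136174
```

>>> drive_tool(gripper=[1,1,1,1,1], offset=[[1.6,0,-0.1],[1.6,0,-0.3],[1.6,0,-0.6],[1.5,0,-0.8],[1.4,0,-1.0]], turn=[[0,-7.8,0],[0,-7.8,0],[0,-7.8,0],[0,-7.8,0],[0,-7.8,0]])

```text
clock: 27.25
ee_pos: [0.4274, -0.012, 0.1327]
ee_rot: [0.681, 0.683, 0.187, -0.187]
contact_force: [1.3, 1.0, 0.3]
opening: 0.0916
```

>>> drive_tool(gripper=[1,1,1,1,1], offset=[[1.2,0,-1.2],[1.0,0,-1.4],[0.8,0,-1.6],[0.6,0,-1.7],[0,0,0]], turn=[[0,-7.8,0],[0,-7.8,0],[0,-7.8,0],[0,-7.8,0],[0,0,0]])

```text
clock: 27.75
ee_pos: [0.4284, 0.0092, 0.2035]
ee_rot: [0.702, 0.712, -0.001, 0.006]
contact_force: [-0.3, 1.0, -0.2]
opening: 0.0918
```

```bash
python3 - <<'E'
from h import *
plan([.4275,.064,.10],tilt(0,90))
E
```

```text
t 27.75 tcp [0.4284 0.0092 0.2035] z [ 0.007 -0.009 -1.   ] y [1.    0.015 0.007] F [-0.3  1.  -0.2] open 0.0918
q [ 0.65  0.26 -0.94  2.01  0.27  0.99 -0.41]
rows 3 turn/row [0.14, 0.17, 0.28]
[1.86, -0.03, 3.43] [1.85, -0.03, 3.44] [1.84, -0.03, 3.45]
```

>>> drive_tool(gripper=[1,1,1,1,1], offset=[[1.9,0,3.4],[1.9,0,3.4],[1.8,0,3.4],[0,0,0],[0,0,0]], turn=[[0,0,0],[0,0,0],[0,0,0],[0,0,0],[0,0,0]])

```text
clock: 28.25
ee_pos: [0.4264, 0.0578, 0.0976]
ee_rot: [0.706, 0.708, -0.002, 0.0]
contact_force: [0.2, 0.9, 1.0]
opening: 0.0919
```

```bash
python3 - <<'E'
from h import *
plan([.4275,.064,.031],tilt(0,90),n=3)
E
```

```text
t 28.25 tcp [0.4264 0.0578 0.0976] z [-0.003 -0.004 -1.   ] y [ 1.     0.004 -0.003] F [0.2 0.9 1. ] open 0.0919
q [ 0.41  0.43 -0.84  2.13  0.46  0.78 -0.73]
rows 3 turn/row [-0.05, 0.07, 0.07]
[0.22, 0.05, 2.22] [0.21, 0.04, 2.22] [0.21, 0.04, 2.22]
```

>>> drive_tool(gripper=[1,1,1,1,1], offset=[[0.2,0,2.2],[0.2,0,2.2],[0.2,0,1.5],[0,0,0],[0,0,0]], turn=[[0,0.2,0.2],[0,0,0],[0,0,0],[0,0,0],[0,0,0]])

```text
clock: 28.75
ee_pos: [0.4283, 0.0627, 0.0403]
ee_rot: [0.708, 0.706, 0.0, 0.001]
contact_force: [0.5, -0.7, 1.1]
opening: 0.0917
```

```bash
python3 - <<'E'
from h import *
plan([.4275,.064,.033],tilt(0,90),n=1)
im=get('scene','pics/s27.png')['image']
cv2.imwrite('pics/s27c.png',cv2.resize(im[200:330,170:330],(738,600),interpolation=cv2.INTER_CUBIC))
E
```

```text
t 28.75 tcp [0.4283 0.0627 0.0403] z [ 0.001 -0.001 -1.   ] y [ 1.    -0.004  0.001] F [ 0.5 -0.7  1.1] open 0.0917
q [ 0.31  0.52 -0.75  2.18  0.59  0.65 -0.86]
rows 1 turn/row [0.08, 0.05, -0.2]
[0.13, -0.08, 0.73]
```

View pics/s27c.png

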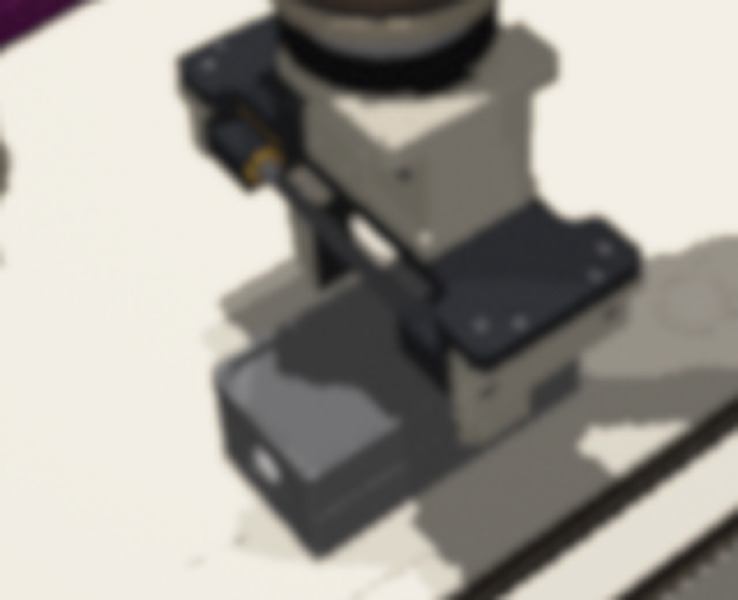

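Well placed. I'll lower to z≈0.034 so the tips stay above the seam, then grip.

>>> drive_tool(gripper=[1,1,1,-1,-1], offset=[[0.1,-0.1,0.6],[0,0,0],[0,0,0],[0,0,0],[0,0,0]], turn=[[0,0,-0.2],[0,0,0],[0,0,0],[0,0,0],[0,0,0]], force=10)

```text
clock: 29.3
ee_pos: [0.4268, 0.0644, 0.0334]
ee_rot: [0.707, 0.707, 0.0, 0.001]
contact_force: [-0.2, 0.4, 0.2]
opening: 0.0805
```

>>> drive_tool(gripper=[-1,-1,-1,-1,-1], offset=[[0,0,0],[0,0,0],[0,0,0],[0,0,0],[0,0,0]], turn=[[0,0,0],[0,0,0],[0,0,0],[0,0,0],[0,0,0]], force=20)

```text
clock: 29.8
ee_pos: [0.4268, 0.0644, 0.0334]
ee_rot: [0.707, 0.707, -0.0, 0.001]
contact_force: [-0.0, -0.7, 1.2]
opening: 0.0679
```

```bash
python3 - <<'E'
from h import *
plan([.4275,.064,.033],tilt(0,90),n=1)
E
```

```text
t 29.8 tcp [0.4268 0.0644 0.0334] z [ 0.001 -0.001 -1.   ] y [1.    0.001 0.001] F [-0.  -0.7  1.2] open 0.0679
q [ 0.29  0.53 -0.73  2.19  0.61  0.64 -0.88]
rows 1 turn/row [0.05, 0.05, 0.06]
[-0.04, 0.07, 0.04]
```

Now lift slowly and straight up.

>>> drive_tool(gripper=[-1,-1,-1,-1,-1], offset=[[0,0,-0.3],[0,0,-0.3],[0,0,-0.3],[0,0,-0.4],[0,0,-0.4]], turn=[[0,0,0],[0,0,0],[0,0,0],[0,0,0],[0,0,0]])

```text
clock: 30.3
ee_pos: [0.4267, 0.0644, 0.0507]
ee_rot: [0.707, 0.707, -0.0, 0.001]
contact_force: [0.3, -0.8, -0.6]
opening: 0.068
```

```bash
python3 - <<'E'
from h import *
plan([.4268,.0644,.09],tilt(0,90),n=3)
im=get('scene','pics/s28.png')['image']
cv2.imwrite('pics/s28c.png',cv2.resize(im[200:330,170:330],(738,600),interpolation=cv2.INTER_CUBIC))
E
```

```text
t 30.3 tcp [0.4267 0.0644 0.0507] z [ 0.001 -0.001 -1.   ] y [1.    0.001 0.001] F [ 0.3 -0.8 -0.6] open 0.068
q [ 0.32  0.5  -0.77  2.17  0.57  0.67 -0.84]
rows 3 turn/row [0.01, 0.02, 0.02]
[-0.0, 0.0, -1.31] [-0.0, 0.0, -1.31] [0.0, 0.0, -1.31]
```

View pics/s28c.png

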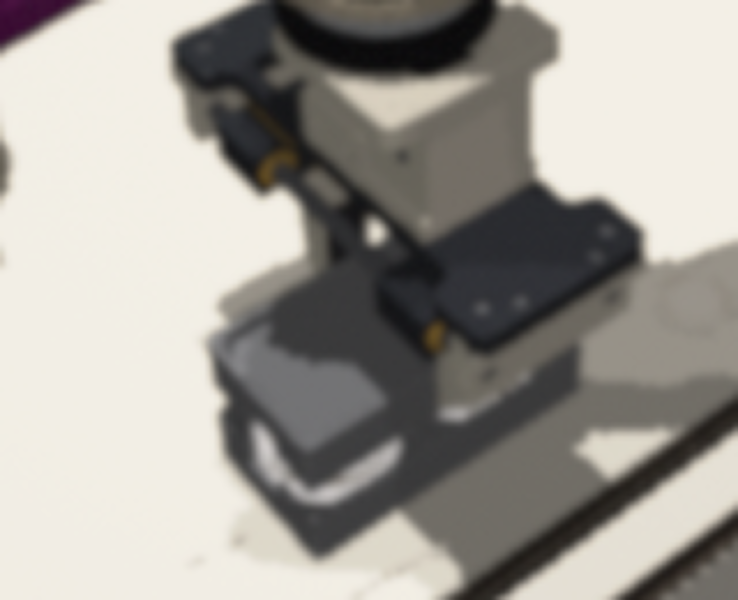

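The carrier comes off cleanly, leaving the dishes in the lower one (white at (320,480)). I'll keep lifting.

>>> drive_tool(gripper=[-1,-1,-1,-1,-1], offset=[[0,0,-0.6],[0,0,-1.0],[0,0,-2.0],[0,0,-3.0],[0,0,-2.0]], turn=[[0,0,0],[0,0,0],[0,0,0],[0,0,0],[0,0,0]])

```text
clock: 30.85
ee_pos: [0.4268, 0.065, 0.1384]
ee_rot: [0.706, 0.708, 0.0, 0.001]
contact_force: [1.4, 0.8, -0.9]
opening: 0.0677
```

```bash
python3 - <<'E'
from h import *
plan([.445,-.14,.13],tilt(0,90))
im=get('scene','pics/s29.png')['image']
cv2.imwrite('pics/s29c.png',cv2.resize(im[180:330,160:360],(800,600),interpolation=cv2.INTER_CUBIC))
E
```

```text
t 30.85 tcp [0.4268 0.065  0.1384] z [ 0.002 -0.    -1.   ] y [1.    0.002 0.002] F [ 1.4  0.8 -0.9] open 0.0677
q [ 0.45  0.37 -0.9   2.08  0.38  0.86 -0.67]
rows 5 turn/row [0.02, 0.0, 0.02]
[-4.1, 0.36, 0.17] [-4.1, 0.36, 0.17] [-4.1, 0.36, 0.17] [-4.1, 0.36, 0.17] [-4.1, 0.36, 0.17]
```

View pics/s29c.png

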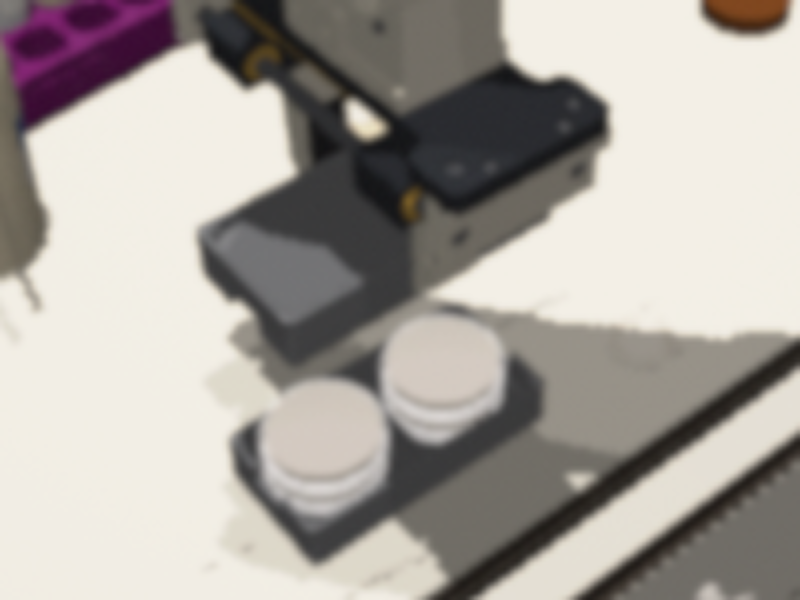

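The spare holds both dish stacks level. I'll carry the empty carrier to the right.

>>> drive_tool(gripper=[-1,-1,-1,-1,-1], offset=[[-2.0,0.2,0],[-4.0,0.4,0],[-4.2,0.4,0],[-4.2,0.4,0.2],[-4.2,0.4,0.2]], turn=[[0,0,0],[0,0,0],[0,0,0],[0,0,0],[0,0,0]])

```text
clock: 31.4
ee_pos: [0.4448, -0.1232, 0.1329]
ee_rot: [0.707, 0.708, 0.0, 0.001]
contact_force: [1.3, -0.0, -0.8]
opening: 0.0677
```

>>> drive_tool(gripper=[-1,-1,-1,-1,-1], offset=[[-2.0,0.2,2.0],[0,0,4.0],[0,0,3.5],[0,0,1.0],[0,0,0]], turn=[[0,0,0],[0,0,0],[0,0,0],[0,0,0],[0,0,0]])

```text
clock: 31.9
ee_pos: [0.4462, -0.1411, 0.027]
ee_rot: [0.706, 0.708, -0.001, -0.001]
contact_force: [-0.3, -0.3, 0.3]
opening: 0.0677
```

```bash
python3 - <<'E'
from h import *
plan([.445,-.14,.008],tilt(0,90))
E
```

```text
t 31.9 tcp [ 0.4462 -0.1411  0.027 ] z [-0.002  0.    -1.   ] y [ 1.     0.002 -0.002] F [-0.3 -0.3  0.3] open 0.0677
q [ 0.72  0.58 -0.7   2.11  0.61  0.67 -0.39]
rows 1 turn/row [-0.09, -0.0, 0.11]
[0.11, -0.12, 1.9]
```

>>> drive_tool(gripper=[-1,-1,-1,-1,-1], offset=[[0,0,0.9],[0,0,0.7],[0,0,0.2],[0,0,0.1],[0,0,0]], turn=[[0,0,0],[0,0,0],[0,0,0],[0,0,0],[0,0,0]])

```text
clock: 32.4
ee_pos: [0.4471, -0.1416, 0.0088]
ee_rot: [0.707, 0.708, -0.0, 0.001]
contact_force: [0.3, 0.9, -0.6]
opening: 0.0677
```

```bash
python3 - <<'E'
from h import *
plan([.445,-.14,.008],tilt(0,90))
im=get('scene','pics/s30.png')['image']
cv2.imwrite('pics/s30c.png',cv2.resize(im[180:330,200:400],(800,600),interpolation=cv2.INTER_CUBIC))
E
```

```text
t 32.4 tcp [ 0.4471 -0.1416  0.0088] z [ 0.001 -0.001 -1.   ] y [1.    0.001 0.001] F [ 0.3  0.9 -0.6] open 0.0677
q [ 0.69  0.6  -0.67  2.12  0.65  0.63 -0.43]
rows 1 turn/row [0.06, 0.06, 0.06]
[0.16, -0.21, 0.08]
```

View pics/s30c.png

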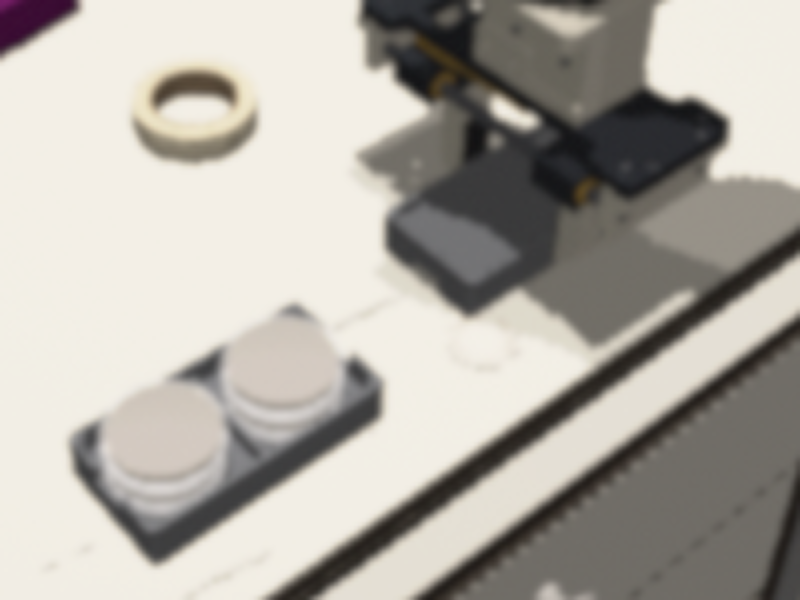

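>>> drive_tool(gripper=[-1,-1,-1,-1], offset=[[0,0,0.1],[0,0,0],[0,0,0.05],[0,0,0]], turn=[[0,0,0],[0,0,0],[0,0,0],[0,0,0]])

```text
clock: 32.85
ee_pos: [0.4471, -0.1417, 0.0074]
ee_rot: [0.707, 0.707, -0.0, 0.001]
contact_force: [-1.4, 0.0, 6.3]
opening: 0.0679
```

>>> drive_tool(gripper=[0.7,1,1,1,1], offset=[[0,0,0],[0,0,0],[0,0,0],[0,0,0],[0,0,0]], turn=[[0,0,0],[0,0,0],[0,0,0],[0,0,0],[0,0,0]])

```text
clock: 33.35
ee_pos: [0.447, -0.1416, 0.0069]
ee_rot: [0.707, 0.707, -0.0, 0.0]
contact_force: [0.3, 0.5, -0.2]
opening: 0.0917
```

>>> drive_tool(gripper=[1,1,1,1,1], offset=[[0,0,-0.5],[0,0,-1.5],[0,0,-4.0],[0,0,-4.5],[0,0,-4.5]], turn=[[0,0,0],[0,0,0],[0,0,0],[0,0,0],[0,0,0]])

```text
clock: 33.85
ee_pos: [0.4463, -0.141, 0.1587]
ee_rot: [0.706, 0.708, -0.0, -0.0]
contact_force: [0.5, -1.3, -0.3]
opening: 0.0921
```

>>> drive_tool(gripper=[1,1,1,1,1], offset=[[-3,0,-3],[-4,0,-2],[-4,0,0],[-3,0,0],[0,0,0]], turn=[[0,0,0],[0,0,0],[0,0,0],[0,0,0],[0,0,0]])

```text
clock: 34.35
ee_pos: [0.4459, -0.2864, 0.207]
ee_rot: [0.709, 0.705, -0.001, 0.001]
contact_force: [-0.9, 0.9, -0.5]
opening: 0.0921
```

```bash
python3 - <<'E'
from h import *
s=log();print(s['clock'],s['ee_pos'],s['contact_force'])
im=get('scene','pics/s31.png')['image'];get('top','pics/t31.png')
cv2.imwrite('pics/s31c.png',cv2.resize(im[180:330,200:400],(800,600),interpolation=cv2.INTER_CUBIC))
E
```

```text
34.35 [ 0.44585517 -0.28639365  0.2069697 ] [-0.87622854  0.94574905 -0.47738785]
```

View pics/s31c.png

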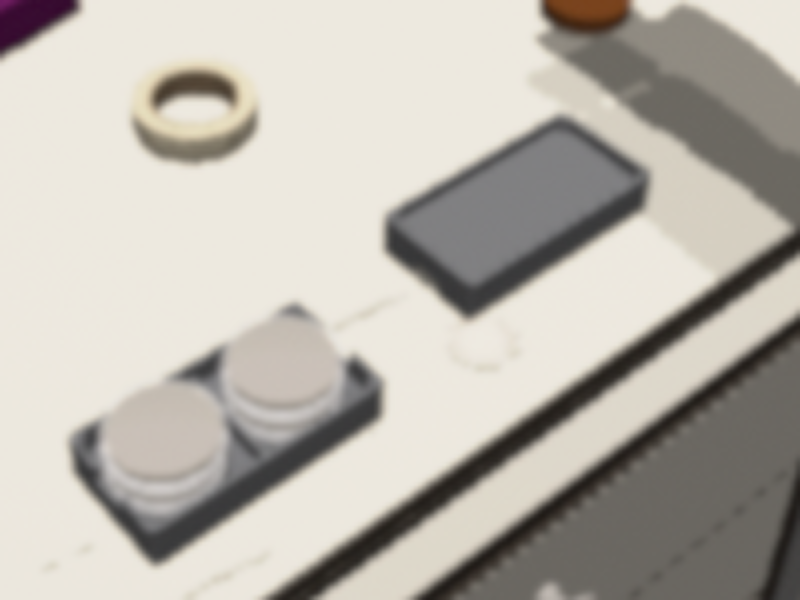

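View pics/t31.png

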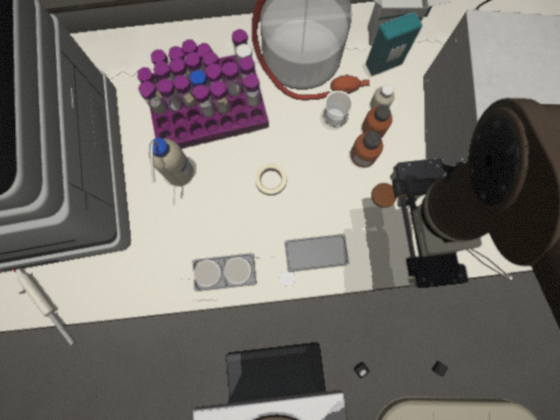

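Both carriers lie flat and clear of each other, with the dish stacks level in the spare at top (223,272) and the empty carrier at (316,252). The tape roll (271,179) and bottles are where they started.

>>> drive_tool(gripper=[1,1,1], offset=[[0,0,0],[0,0,0],[0,0,0]], turn=[[0,0,0],[0,0,0],[0,0,0]])

```text
clock: 34.75
ee_pos: [0.4472, -0.2804, 0.2073]
ee_rot: [0.706, 0.708, -0.0, 0.001]
contact_force: [-0.1, -0.8, -0.3]
opening: 0.0916
```

```bash
python3 -c "
from plant import job
print(job.sign_off())"
```

```text
the job is handed in; nothing more can be done
None
```

The job is done and handed in at about 35 s of the 72 s allowed. The sign-off gives no verdict.

**What I did:** I capped the full carrier with the spare and gripped the pair at the seam. I turned it 90° and stood it on end, then re-gripped near the top, turned it the other 90° and set it down with the spare underneath. I then lifted the emptied carrier straight off and set it mouth down about 0.2 m to the right.

**Last checks:** The final pictures show both dish stacks level in the spare's two pockets and the empty carrier lying flat and clear. The tape roll and bottles had not visibly moved. The gripper was open at 0.21 m, touching nothing. The pair stayed shut in every picture of the turn.

**What disagreed:**
- **Cameras:** The two views differed by up to about 5 mm on the full carrier's position. I went mainly by the top view, and the lid went on without resistance.
- **Arm model:** My first estimate of the arm's geometry was about 5 cm off when I re-checked it. I refitted it before the second grip and reduced the tilt there to keep the wrist clear of the tall machine.

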